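Clear broken glass off the test board and lay out the next test run

TASK

A reagent bottle has broken on the slate-coloured test board: first sweep every piece of glass off the board into the yellow tray beside it with the green scraper, never touching glass with the fingers, and stand the scraper back upright in its steel rest dish. Once the board is clear, lay one test cassette from the blue mat flat on the board squarely in front of (on the robot's side of) each sample tube that is there, centred on the tube, pointing straight at it with the round sample well at the robot's end and about a finger's breadth (20 mm) between tube stand and cassette; leave the spare cassettes on the mat. Also stand the buffer bottle upright on the grey base midway between the two control vials, and do not knock the sample tubes or shift the other things on the bench.

Things in the scene. Friction and masses are not known exactly. Their poses are not given: they have to be found in the camera images.
- board: Slate-coloured (blue-grey) rigid test board lying flat on the bench and fixed to it, 240 mm deep (x) by 420 mm wide (y) by 12 mm thick. Origin: centre of its underside, so the top is 12 mm above it. Its x points away from the robot, y to the robot's left, z up. The broken glass lies on its front part; the sample tubes stand along its rear.
- glass_tray: Yellow tray for broken glass, fixed hard against the board's right-hand (-y) edge, outside 240 mm (x) by 100 mm (y). Origin: centre of its underside. Floor 3 mm thick; walls 3 mm thick and 35 mm high on three sides, but on the board's side (+y) the lip is only 10 mm high, below the board's top, so that pieces pushed off the board drop in. Axes parallel to the board's.
- mat: Blue mat fixed on the bench to the left, 240 x 240 x 3 mm, on which the test cassettes lie. Origin: centre of its underside. x away from the robot, y left.
- control_base: Low grey reagent base fixed on the bench at the left rear, 50 mm (x) by 150 mm (y) by 8 mm. A red-capped control vial is fixed 55 mm to +y of its centre and a white-capped one 55 mm to -y; both are amber, 22 mm in diameter, with tops 48 mm above the bench. Flat and empty in between. Origin: centre of its underside.
- buffer: Buffer dropper bottle, white with a pale blue band and a blue cap, loose, standing upright, 35 to 70 g. Origin: centre of its underside. Body 32 mm in diameter to 50 mm height; cylindrical blue cap 22 mm in diameter from 55 to 83 mm height, the place to grip.
- rest: Steel rest dish of the scraper, fixed on the bench at the right, outside 180 mm (x) by 70 mm (y), floor 3 mm thick, rim 9 mm high and 3 mm thick. Origin: centre of its underside.
- scraper: Green scraper block, loose, standing on its edge in the rest dish, 145 to 235 g. Origin: centre of its underside. Foot and block 130 mm long (its x) by 26 mm thick (its y) by 34 mm high (the lowest 8 mm is black rubber, 24 mm thick); above it a flat upright handle 66 mm long (x) by 22 mm thick (y), from 34 to 90 mm height. Grip the handle across its 22 mm.
- glass1: Piece of broken amber glass, about 27 x 20 mm and 8 to 9 mm thick, 11 g, loose, lying flat on the board at the start (3 to 5 pieces are there in a run; the rest are absent: None). Origin: about the centre of its underside.
- glass2: Piece of broken amber glass, about 27 x 20 mm and 8 to 9 mm thick, 11 g, loose, lying flat on the board at the start (3 to 5 pieces are there in a run; the rest are absent: None). Origin: about the centre of its underside.
- glass3: Piece of broken amber glass, about 27 x 20 mm and 8 to 9 mm thick, 11 g, loose, lying flat on the board at the start (3 to 5 pieces are there in a run; the rest are absent: None). Origin: about the centre of its underside.
- glass4: Piece of broken amber glass, about 27 x 20 mm and 8 to 9 mm thick, 11 g, loose, lying flat on the board at the start (3 to 5 pieces are there in a run; the rest are absent: None). Origin: about the centre of its underside.
- glass5: Piece of broken amber glass, about 27 x 20 mm and 8 to 9 mm thick, 11 g, loose, lying flat on the board at the start (3 to 5 pieces are there in a run; the rest are absent: None). Origin: about the centre of its underside.
- tube1: A patient's sample tube with an orange cap, upright in a round weighted blue stand, 220 g in all, on the rear of the board (2 to 4 are there in a run; the rest are absent: None). Stand 44 mm in diameter and 22 mm high, tube 13 mm in diameter, cap 18 mm, top 114 mm above the board's top. Origin: centre of the stand's underside, on the board's top face. Axes parallel to the board's: -x is its front.
- tube2: A patient's sample tube with an orange cap, upright in a round weighted blue stand, 220 g in all, on the rear of the board (2 to 4 are there in a run; the rest are absent: None). Stand 44 mm in diameter and 22 mm high, tube 13 mm in diameter, cap 18 mm, top 114 mm above the board's top. Origin: centre of the stand's underside, on the board's top face. Axes parallel to the board's: -x is its front.
- tube3: A patient's sample tube with an orange cap, upright in a round weighted blue stand, 220 g in all, on the rear of the board (2 to 4 are there in a run; the rest are absent: None). Stand 44 mm in diameter and 22 mm high, tube 13 mm in diameter, cap 18 mm, top 114 mm above the board's top. Origin: centre of the stand's underside, on the board's top face. Axes parallel to the board's: -x is its front.
- tube4: A patient's sample tube with an orange cap, upright in a round weighted blue stand, 220 g in all, on the rear of the board (2 to 4 are there in a run; the rest are absent: None). Stand 44 mm in diameter and 22 mm high, tube 13 mm in diameter, cap 18 mm, top 114 mm above the board's top. Origin: centre of the stand's underside, on the board's top face. Axes parallel to the board's: -x is its front.
- cassette1: White rapid-test cassette, loose, lying face up: 70 mm long (its x) by 20 mm wide (y) by 7 mm thick, 12 g. Four are there in every run. Origin: centre of its underside. The end with the round sample well (23 mm from its centre) is its -x end, the end with the oblong result window its +x end.
- cassette2: White rapid-test cassette, loose, lying face up: 70 mm long (its x) by 20 mm wide (y) by 7 mm thick, 12 g. Four are there in every run. Origin: centre of its underside. The end with the round sample well (23 mm from its centre) is its -x end, the end with the oblong result window its +x end.
- cassette3: White rapid-test cassette, loose, lying face up: 70 mm long (its x) by 20 mm wide (y) by 7 mm thick, 12 g. Four are there in every run. Origin: centre of its underside. The end with the round sample well (23 mm from its centre) is its -x end, the end with the oblong result window its +x end.
- cassette4: White rapid-test cassette, loose, lying face up: 70 mm long (its x) by 20 mm wide (y) by 7 mm thick, 12 g. Four are there in every run. Origin: centre of its underside. The end with the round sample well (23 mm from its centre) is its -x end, the end with the oblong result window its +x end.
- timer: White bench timer, 62 x 62 x 18 mm, loose, not part of the job. Origin: centre of its underside.
- forceps: Steel forceps lying on the bench, 112 mm long, 6 mm high, loose, not part of the job. Origin: centre of its underside.
- marker: White and blue marker pen lying on the bench, 130 mm long, 13 mm thick, loose, not part of the job. Origin: centre of its underside.

How it is judged:
On the way, in this order (a step that is already met when the one before it is completed fails the run):
1. the scraper is brought onto the board (x of scraper in the frame of board between -0.13 and 0.1 m and y of scraper in the frame of board between -0.23 and 0.23 m and z of scraper in the frame of board below 0.02 m), for 0.1 s.
2. every piece of glass lies in the yellow tray (x of glass1 in the frame of glass_tray between -0.118 and 0.118 m and y of glass1 in the frame of glass_tray between -0.05 and 0.05 m and z of each of glass1, glass2, glass3, glass4, glass5 in the frame of glass_tray below 0.022 m and x of glass2 in the frame of glass_tray between -0.118 and 0.118 m and y of glass2 in the frame of glass_tray between -0.05 and 0.05 m and x of glass3 in the frame of glass_tray between -0.118 and 0.118 m and y of glass3 in the frame of glass_tray between -0.05 and 0.05 m and x of glass4 in the frame of glass_tray between -0.118 and 0.118 m and y of glass4 in the frame of glass_tray between -0.05 and 0.05 m and x of glass5 in the frame of glass_tray between -0.118 and 0.118 m and y of glass5 in the frame of glass_tray between -0.05 and 0.05 m), for 0.3 s.
3. a cassette lies squarely in front of every sample tube (((x of cassette1 in the frame of tube1 between -0.087 and -0.067 m and y of cassette1 in the frame of tube1 between -0.008 and 0.008 m and z of cassette1 in the frame of tube1 below 0.004 m and angle between the x axis of cassette1 and the x axis of tube1, either way round below 0.15 rad and angle between cassette1's own z axis and vertical below 0.1 rad and x of tube1 in the frame of cassette1 above 0 m) or (x of cassette2 in the frame of tube1 between -0.087 and -0.067 m and y of cassette2 in the frame of tube1 between -0.008 and 0.008 m and z of cassette2 in the frame of tube1 below 0.004 m and angle between the x axis of cassette2 and the x axis of tube1, either way round below 0.15 rad and angle between cassette2's own z axis and vertical below 0.1 rad and x of tube1 in the frame of cassette2 above 0 m) or (x of cassette3 in the frame of tube1 between -0.087 and -0.067 m and y of cassette3 in the frame of tube1 between -0.008 and 0.008 m and z of cassette3 in the frame of tube1 below 0.004 m and angle between the x axis of cassette3 and the x axis of tube1, either way round below 0.15 rad and angle between cassette3's own z axis and vertical below 0.1 rad and x of tube1 in the frame of cassette3 above 0 m) or (x of cassette4 in the frame of tube1 between -0.087 and -0.067 m and y of cassette4 in the frame of tube1 between -0.008 and 0.008 m and z of cassette4 in the frame of tube1 below 0.004 m and angle between the x axis of cassette4 and the x axis of tube1, either way round below 0.15 rad and angle between cassette4's own z axis and vertical below 0.1 rad and x of tube1 in the frame of cassette4 above 0 m)) and ((x of cassette1 in the frame of tube2 between -0.087 and -0.067 m and y of cassette1 in the frame of tube2 between -0.008 and 0.008 m and z of cassette1 in the frame of tube2 below 0.004 m and angle between the x axis of cassette1 and the x axis of tube2, either way round below 0.15 rad and angle between cassette1's own z axis and vertical below 0.1 rad and x of tube2 in the frame of cassette1 above 0 m) or (x of cassette2 in the frame of tube2 between -0.087 and -0.067 m and y of cassette2 in the frame of tube2 between -0.008 and 0.008 m and z of cassette2 in the frame of tube2 below 0.004 m and angle between the x axis of cassette2 and the x axis of tube2, either way round below 0.15 rad and angle between cassette2's own z axis and vertical below 0.1 rad and x of tube2 in the frame of cassette2 above 0 m) or (x of cassette3 in the frame of tube2 between -0.087 and -0.067 m and y of cassette3 in the frame of tube2 between -0.008 and 0.008 m and z of cassette3 in the frame of tube2 below 0.004 m and angle between the x axis of cassette3 and the x axis of tube2, either way round below 0.15 rad and angle between cassette3's own z axis and vertical below 0.1 rad and x of tube2 in the frame of cassette3 above 0 m) or (x of cassette4 in the frame of tube2 between -0.087 and -0.067 m and y of cassette4 in the frame of tube2 between -0.008 and 0.008 m and z of cassette4 in the frame of tube2 below 0.004 m and angle between the x axis of cassette4 and the x axis of tube2, either way round below 0.15 rad and angle between cassette4's own z axis and vertical below 0.1 rad and x of tube2 in the frame of cassette4 above 0 m)) and ((x of cassette1 in the frame of tube3 between -0.087 and -0.067 m and y of cassette1 in the frame of tube3 between -0.008 and 0.008 m and z of cassette1 in the frame of tube3 below 0.004 m and angle between the x axis of cassette1 and the x axis of tube3, either way round below 0.15 rad and angle between cassette1's own z axis and vertical below 0.1 rad and x of tube3 in the frame of cassette1 above 0 m) or (x of cassette2 in the frame of tube3 between -0.087 and -0.067 m and y of cassette2 in the frame of tube3 between -0.008 and 0.008 m and z of cassette2 in the frame of tube3 below 0.004 m and angle between the x axis of cassette2 and the x axis of tube3, either way round below 0.15 rad and angle between cassette2's own z axis and vertical below 0.1 rad and x of tube3 in the frame of cassette2 above 0 m) or (x of cassette3 in the frame of tube3 between -0.087 and -0.067 m and y of cassette3 in the frame of tube3 between -0.008 and 0.008 m and z of cassette3 in the frame of tube3 below 0.004 m and angle between the x axis of cassette3 and the x axis of tube3, either way round below 0.15 rad and angle between cassette3's own z axis and vertical below 0.1 rad and x of tube3 in the frame of cassette3 above 0 m) or (x of cassette4 in the frame of tube3 between -0.087 and -0.067 m and y of cassette4 in the frame of tube3 between -0.008 and 0.008 m and z of cassette4 in the frame of tube3 below 0.004 m and angle between the x axis of cassette4 and the x axis of tube3, either way round below 0.15 rad and angle between cassette4's own z axis and vertical below 0.1 rad and x of tube3 in the frame of cassette4 above 0 m)) and ((x of cassette1 in the frame of tube4 between -0.087 and -0.067 m and y of cassette1 in the frame of tube4 between -0.008 and 0.008 m and z of cassette1 in the frame of tube4 below 0.004 m and angle between the x axis of cassette1 and the x axis of tube4, either way round below 0.15 rad and angle between cassette1's own z axis and vertical below 0.1 rad and x of tube4 in the frame of cassette1 above 0 m) or (x of cassette2 in the frame of tube4 between -0.087 and -0.067 m and y of cassette2 in the frame of tube4 between -0.008 and 0.008 m and z of cassette2 in the frame of tube4 below 0.004 m and angle between the x axis of cassette2 and the x axis of tube4, either way round below 0.15 rad and angle between cassette2's own z axis and vertical below 0.1 rad and x of tube4 in the frame of cassette2 above 0 m) or (x of cassette3 in the frame of tube4 between -0.087 and -0.067 m and y of cassette3 in the frame of tube4 between -0.008 and 0.008 m and z of cassette3 in the frame of tube4 below 0.004 m and angle between the x axis of cassette3 and the x axis of tube4, either way round below 0.15 rad and angle between cassette3's own z axis and vertical below 0.1 rad and x of tube4 in the frame of cassette3 above 0 m) or (x of cassette4 in the frame of tube4 between -0.087 and -0.067 m and y of cassette4 in the frame of tube4 between -0.008 and 0.008 m and z of cassette4 in the frame of tube4 below 0.004 m and angle between the x axis of cassette4 and the x axis of tube4, either way round below 0.15 rad and angle between cassette4's own z axis and vertical below 0.1 rad and x of tube4 in the frame of cassette4 above 0 m))), for 0.2 s.
At the end, for the whole second after the job is handed in: Glass in yellow tray; scraper upright in its dish; before each tube a cassette flat, well end to robot, within 8 mm of its centreline, 10-30 mm clear of the stand, turned under 8 deg; spares on mat; buffer upright on the base within 10 mm of midway between the vials; all at rest (all of step 2 and all of step 3 and ((x of cassette1 in the frame of mat between -0.12 and 0.12 m and y of cassette1 in the frame of mat between -0.12 and 0.12 m and z of cassette1 in the frame of mat below 0.012 m) or (x of cassette1 in the frame of board between -0.02 and 0.033 m and y of cassette1 in the frame of board between -0.155 and 0.155 m and z of cassette1 in the frame of board between 0.01 and 0.016 m)) and ((x of cassette2 in the frame of mat between -0.12 and 0.12 m and y of cassette2 in the frame of mat between -0.12 and 0.12 m and z of cassette2 in the frame of mat below 0.012 m) or (x of cassette2 in the frame of board between -0.02 and 0.033 m and y of cassette2 in the frame of board between -0.155 and 0.155 m and z of cassette2 in the frame of board between 0.01 and 0.016 m)) and ((x of cassette3 in the frame of mat between -0.12 and 0.12 m and y of cassette3 in the frame of mat between -0.12 and 0.12 m and z of cassette3 in the frame of mat below 0.012 m) or (x of cassette3 in the frame of board between -0.02 and 0.033 m and y of cassette3 in the frame of board between -0.155 and 0.155 m and z of cassette3 in the frame of board between 0.01 and 0.016 m)) and ((x of cassette4 in the frame of mat between -0.12 and 0.12 m and y of cassette4 in the frame of mat between -0.12 and 0.12 m and z of cassette4 in the frame of mat below 0.012 m) or (x of cassette4 in the frame of board between -0.02 and 0.033 m and y of cassette4 in the frame of board between -0.155 and 0.155 m and z of cassette4 in the frame of board between 0.01 and 0.016 m)) and x of scraper in the frame of rest between -0.024 and 0.024 m and y of scraper in the frame of rest between -0.021 and 0.021 m and z of scraper in the frame of rest below 0.007 m and angle between each of scraper, buffer's own z axis and vertical below 0.1 rad and horizontal distance between buffer and control_base below 0.01 m and z of buffer in the frame of control_base below 0.012 m and linear speed of each of cassette1, cassette2, cassette3, cassette4, buffer, scraper below 0.02 m/s); the robot touches nothing.
It fails at once if the fingers touch a piece of glass (contact force between the fingers and glass1 above 0.5 N or contact force between the fingers and glass2 above 0.5 N or contact force between the fingers and glass3 above 0.5 N or contact force between the fingers and glass4 above 0.5 N or contact force between the fingers and glass5 above 0.5 N).
It fails at once if a sample tube is knocked more than 10 mm out of its place (distance of any of tube1, tube2, tube3, tube4 from where it was at the start of the episode above 0.01 m).
It fails at once if something that is not part of the job is shifted by more than 20 mm (distance of any of timer, forceps, marker from where it was at the start of the episode above 0.02 m).
Of tube1, tube2, tube3, tube4 only 2 to 4 are there at a start; the rules pass over those that are not, and their reading is None.
Of glass1, glass2, glass3, glass4, glass5 only 3 to 5 are there at a start; the rules pass over those that are not, and their reading is None.
At some moment in a run one of cassette1, cassette2, cassette3, cassette4 may be knocked a few centimetres aside while the robot is not near it.
It also fails if it takes over 210 s, if anything falls off the work surface, if the arm or the gripper's body presses on something with over 40 N, if the wrist force passes 120 N, or if a joint passes its speed limit or range.

ROBOT

A 6-joint arm with a two-finger parallel gripper is mounted at the origin on the work surface. World frame = base frame: x ahead of the robot, y to its left, z up, the work surface at z = 0. Lengths are in m, angles in rad, forces in N, time in s.
With the tool pointing down it reaches from about 0.35 to 0.875 m from the base axis. Payload 15.5 kg.
Tool frame: the origin (TCP) lies between the finger pads; the fingertips stand 25 mm ahead of it and the grasp point (between the pads) lies 6 mm ahead of it (ctrl.tip_extent is the distance from the TCP to the fingertips, in m); z points along the fingers, y is the direction in which the jaws open and shut (so a half turn about z gives the same grasp; the last joint's range is limited). The gripper opens to 85 mm and grips with 20 to 120 N. Pads are 22 mm wide; open, the fingers measure 114 mm over their backs; the gripper's body (76 mm by 85 mm) begins 54 mm behind the grasp point. The pads swing forward as they close: fully open they stand 13 mm farther back than shut.
Start: joints at [1.204, 0.494, 1.345, -0, 1.302, -0.096], TCP at [0.168, 0.602, 0.256] pointing down, gripper open.
Joint ranges: [-2.91, 2.91], [-0.82, 2.16], [0.22, 2.67], [-1.22, 4.37], [0.12, 2.79], [-3.08, 3.08]. Speed limits (rad/s): [1.89, 1.89, 2.57, 3.01, 3.01, 3.01].

INTERFACE

Orientations are given as a rotation vector (axis times angle).
In Python, from bench import ctrl gives the robot as it stands. The module is installed in compiled form; this text tells all that it offers.
- The arm moves only by the tool arm_command, never from a script. Its argument "rows" is a list of rows, each a list of 3 entries, a list of its own where there are three numbers: the shift along the tool's x, y, z in mm, then the turn about the tool's z in rad, then the opening, from 0 (shut) to 1 (fully open). A call has 1 to 20 rows; each row shifts and turns the commanded pose from where the row before left it, along the tool's axes as they then stand; what a row does not reach is not made up. A row lasts 1/8 s, in which the tool goes at most 62.5 mm and 10.7 degrees, less where a joint would pass 70% of its speed; a pose out of reach is approached as far as the arm can. A call is refused whole if a number of a shift passes 62.5 or a number of a turn 0.188, either way. A call with a gripper value outside its range is refused whole. The fingers move at their own pace and stop on an object; "squeeze" is the grip in N (left out, the last holds). Time passes only in rows, so rows that do not move let the fingers close. It gives the time, the measured TCP pose, the force and the opening at its end, in the units of the state.
- ctrl.get_obs(): the state, without advancing time (a new reading comes with each control period).
- ctrl.get_image(name): name is "scene" or "top" or "wrist"; returns (picture, depth): 480x640x3 uint8, blue, green, red; 480x640 float32, m along the optical axis (not along the pixel's ray), 0 where there is no reading.
- ctrl.get_calibration(name): a dict with "fx", "fy", "cx", "cy" (pixels), "k1" (the pictures are not rectified: a ray, as slopes to the right and down, at radius r is drawn at 1 + k1 r^2 times it, then the intrinsics apply), "R" (3x3) and "t" (3): a world point X has camera coordinates R X + t. Camera axes: x right, y down, z forward; pixel columns grow to the right and rows downward; lengths in m; the calibration is good to about 2 mm. A picture is of the moment at which its call begins: read the wrist's pose just before it. get_calibration takes no time and is no camera call; for the wrist camera it gives the pose at the moment of the call.
- ctrl.job_done(): hands the job in, once; it reports no verdict.
The state is a dict: "t": time; "joint_pos": joint angles; "joint_velocities": joint speeds; "tau": joint torques, N m; "eef_pos": TCP position; "orientation": TCP orientation; "contact_force": force on the tool from outside, world axes, zero at the start; "moment": the same for the moment, N m; "opening": opening from 0.0 (shut) to 1.0 (fully open).
Only numpy, scipy, OpenCV 4.12 (cv2) and the standard library are available. Lean on these libraries where they do the work, as an engineer would, in place of code of your own. Each camera call takes 0.05 s, during which the arm holds its last target. There are 200 camera calls.

## Working session

There is one attempt and no reset: what is moved stays moved. The work goes in short steps, Python scripts to look and compute and a tool call to move; the robot and the scene stay as the last step left them, time stands still between calls to the robot, and variables do not carry over. Pictures are saved under pics/ and viewed, about 12 in all and at most 16, crops included, and the job is handed in when it is done.

Besides the shell and the picture viewer there is one more tool, called after ">>>" as name(argument=value, ...), one argument or row to a line, values as JSON. arm_command: Moves the arm, as the interface text tells. Its arguments: {"type":"object","properties":{"rows":{"type":"array","items":{"type":"array"}},"squeeze":{"type":"number"}},"required":["rows"]}

```bash
mkdir -p pics && cat > h.py <<'E'
import numpy as np, cv2
from bench import ctrl
def snap(n,f=None):
    c=ctrl.get_calibration(n); im,d=ctrl.get_image(n)
    if f: cv2.imwrite('pics/'+f+'.png',im)
    return im,d,c
def ray(c,u,v):
    x,y=(u-c['cx'])/c['fx'],(v-c['cy'])/c['fy']; a,b=x,y
    for _ in range(20):
        s=1+c['k1']*(a*a+b*b); a,b=x/s,y/s
    R=np.array(c['R']); t=np.array(c['t']).ravel()
    return -R.T@t, R.T@np.array([a,b,1.])
def onz(c,u,v,z):
    o,d=ray(c,u,v); return o+d*(z-o[2])/d[2]
def pt(c,u,v,dep):
    o,d=ray(c,u,v); return o+d*dep
def proj(c,X):
    p=np.array(c['R'])@np.array(X)+np.array(c['t']).ravel(); a,b=p[:2]/p[2]; s=1+c['k1']*(a*a+b*b)
    return c['cx']+c['fx']*a*s, c['cy']+c['fy']*b*s
E
python3 - <<'E'
from h import *
for n in('top','scene'):
    im,d,c=snap(n,n+'0'); print(n,c, d[d>0].min(), d.max())
print(ctrl.get_obs(),ctrl.tip_extent)
E
```

```text
top {'fx': 460.14813792794223, 'fy': 460.14813792794223, 'cx': 319.64890959189523, 'cy': 234.21270423402692, 'k1': -0.07004458166763895, 'R': array([[-0.0285891 , -0.9994954 , -0.01384213],
       [-0.9963916 ,  0.02960196, -0.07954566],
       [ 0.07991528,  0.01151804, -0.99673511]]), 't': array([-0.03174328,  0.55588527,  0.99244476])} 0.754455 1.8805176
scene {'fx': 598.4333317553726, 'fy': 598.4333317553726, 'cx': 311.49693140533935, 'cy': 244.04938657318127, 'k1': -0.011417482584470085, 'R': array([[-0.88768263,  0.46045258, -0.00172161],
       [ 0.39492532,  0.75942291, -0.51702112],
       [-0.23675628, -0.45963058, -0.85597091]]), 't': array([ 0.52820517, -0.15224047,  1.36439415])} 0.99874616 2.8825498
{'t': 0.1, 'joint_pos': array([ 1.20351205e+00,  4.94110695e-01,  1.34606073e+00,  3.17925143e-05,
        1.30250742e+00, -9.55149798e-02]), 'joint_velocities': array([ 8.28854095e-05, -1.66244896e-03, -1.34602742e-03, -5.54207499e-04,
       -1.46923744e-03, -8.96237049e-04]), 'tau': array([ 2.80612323e-03, -8.83592176e+01, -3.84556961e+01, -2.50960838e-04,
        5.41013826e-03,  7.03340993e-05]), 'eef_pos': array([0.16766334, 0.60178625, 0.25576917]), 'orientation': array([-4.25556987e-01, -3.11235447e+00,  1.64951842e-03]), 'contact_force': array([-0.38889434, -0.59457596,  0.88041034]), 'moment': array([0.00815738, 0.00264294, 0.02496598]), 'opening': 1.0023547209246304} 0.025
```

View pics/top0.png

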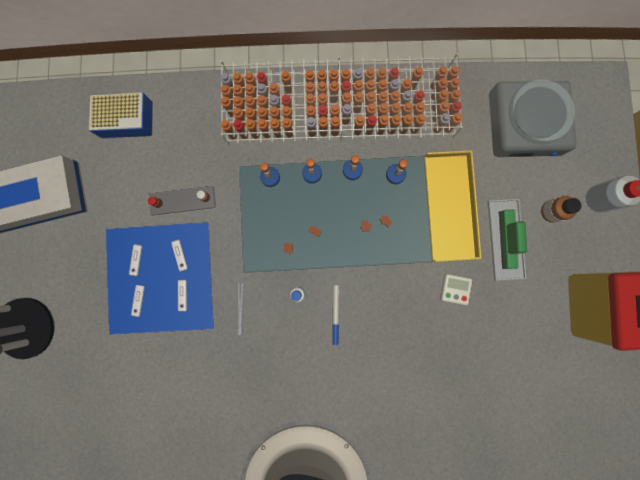

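View pics/scene0.png

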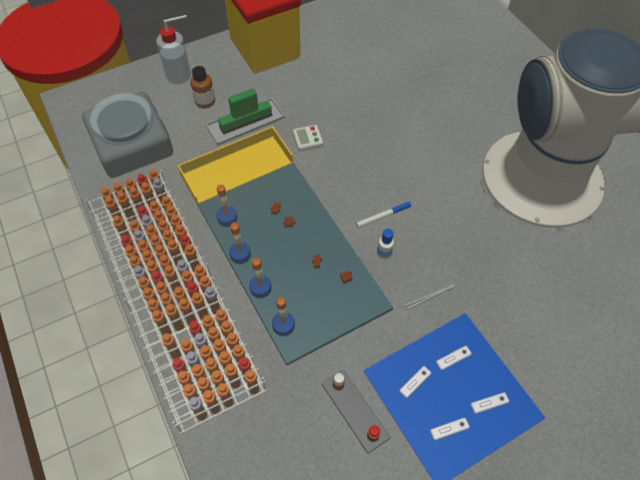

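Top view: board spans px (240-430,157-271), with four tube stands at (270,175), (312,171), (353,166), (396,173) and four glass pieces at (288,248), (315,231), (365,226), (385,221). The tray is at (452,205) and the scraper at (510,240) in its dish. Four cassettes lie on the mat. The buffer is at (296,295), with the forceps, marker and timer to the front.

```bash
cat > m.py <<'E'
from h import *
def blobs(mask,lo,hi):
    n,l,s,c=cv2.connectedComponentsWithStats(mask.astype(np.uint8))
    return [(i,c[i],s[i,4],l==i) for i in range(1,n) if lo<s[i,4]<hi]
def rect(c,m,z):
    cs,_=cv2.findContours(m.astype(np.uint8),cv2.RETR_EXTERNAL,cv2.CHAIN_APPROX_NONE)
    k=max(cs,key=cv2.contourArea)[:,0,:].astype(float)
    P=np.array([onz(c,u,v,z)[:2] for u,v in k])*1000
    r=cv2.minAreaRect(P.astype(np.float32)); return r,P
E
python3 - <<'E'
from m import *
np.set_printoptions(precision=1,suppress=True)
for n in('top','scene'):
    im=cv2.imread(f'pics/{n}0.png'); c=ctrl.get_calibration(n)
    h,s,v=[x.astype(int) for x in cv2.split(cv2.cvtColor(im,cv2.COLOR_BGR2HSV))]
    print('==',n)
    def show(name,m,z,lo,hi):
        for i,ce,a,mm in blobs(m,lo,hi):
            r,P=rect(c,mm,z); 
            print(name,'px',ce,a,'c',np.array(r[0]),'size',np.array(r[1]),'ang',round(r[2],1))
    show('board',(h>80)&(h<105)&(s>40)&(s<130)&(v>40),.012,3000,1e6)
    show('tray',(h>20)&(h<33)&(s>150)&(v>120),.003,1500,1e5)
    show('mat',(h>105)&(h<120)&(s>150)&(v>110),.003,3000,1e5)
    show('stand',(h>105)&(h<120)&(s>150)&(v<175)&(v>50),.034,80,900)
    show('green',(h>50)&(h<80)&(s>120),.034,100,1e4)
    show('glass',(h<12)&(s>120)&(v>40),.020,30,250)
    show('white',(s<40)&(v>180),.010,60,900)
E
```

```text
== top
board px [293.2 206. ] 7004 c [609.  -22.7] size [220.1 297.5] ang 1.9
tray px [450.5 206.6] 4645 c [ 613.7 -349. ] size [245.1 108.7] ang 1.7
mat px [158.7 278.3] 9356 c [468.  320.7] size [237.5 236.9] ang 2.1
stand px [130.6 127.1] 536 c [806.  384.3] size [ 79.6 140.4] ang 29.8
stand px [ 18.4 192.7] 792 c [669.7 640.7] size [48.1 96.7] ang 11.6
glass px [418.   71.9] 69 c [ 921.5 -284.2] size [18.4 24.3] ang 86.8
glass px [441.9  71.3] 63 c [ 922.2 -340.2] size [17.8 24.3] ang 54.6
glass px [454.3  70.8] 60 c [ 922.1 -367.5] size [18.6 19.9] ang 86.2
glass px [333.5  81.4] 122 c [908.8 -89.6] size [50.7 19.1] ang 2.3
glass px [346.   86.1] 223 c [ 893.8 -117.8] size [18.3 78.8] ang 88.0
glass px [369.9  79. ] 133 c [ 908.7 -174.4] size [20.6 50.4] ang 87.6
glass px [381.8  78.7] 135 c [ 908.  -200.7] size [18.3 50.5] ang 87.4
glass px [394.   72.6] 70 c [ 921.6 -228.9] size [18.4 21.9] ang 87.2
glass px [285.6  77.1] 60 c [920.  20.] size [16.1 26.6] ang 88.9
glass px [309.5  82.1] 123 c [908.3 -34.8] size [50.9 18.5] ang 2.2
glass px [261.4  77.1] 85 c [921.   75.3] size
[... 4121 characters left out ...]
 ang 69.4
glass px [374.2 430.8] 108 c [634.9 315.9] size [19.3 17.6] ang 59.8
white px [306.5 136.6] 121 c [ 430.  -352.7] size [54.  41.4] ang 77.6
white px [374.2 216.7] 89 c [399.7 -78.9] size [ 6.  80.8] ang 87.7
white px [453.  357.2] 284 c [429.3 265. ] size [17.9 67.4] ang 89.9
white px [222.8 372.4] 77 c [829.2  90.2] size [  4.2 101.2] ang 1.1
white px [196.8 387. ] 80 c [883.1  92.1] size [111.3   4. ] ang 89.6
white px [414.5 381.4] 292 c [519.4 270.5] size [67.  16.7] ang 15.7
white px [338.7 377.5] 64 c [640.9 199.6] size [15.4 14.9] ang 61.4
white px [489.1 402.3] 306 c [419.9 367.3] size [17.3 66.6] ang 80.1
white px [448.9 428.3] 341 c [511.1 372.5] size [17.8 67.7] ang 80.1
```

```bash
python3 - <<'E'
from m import *
np.set_printoptions(precision=1,suppress=True)
def hsv(n): return [x.astype(int) for x in cv2.split(cv2.cvtColor(cv2.imread(f'pics/{n}0.png'),cv2.COLOR_BGR2HSV))]
h,s,v=hsv('top')
for u,w in((270,180),(312,175),(510,240),(516,240),(493,260),(180,200),(296,295),(297,290)): print((u,w),h[w,u],s[w,u],v[w,u])
h,s,v=hsv('scene')
for u,w in((283,325),(239,255),(243,105),(260,118),(386,235),(350,410),(272,125)): print((u,w),h[w,u],s[w,u],v[w,u])
big=[]
for n,(x0,y0,x1,y1) in (('top',(235,150,435,200)),('scene',(185,170,325,350)),('top',(480,190,540,290)),('scene',(200,80,300,150)),('top',(140,180,220,220)),('scene',(320,360,400,460)),('top',(280,280,315,310)),('scene',(370,220,405,260))):
    im=cv2.imread(f'pics/{n}0.png')[y0:y1,x0:x1]; k=min(4,390/im.shape[1],290/im.shape[0]); im=cv2.resize(im,None,fx=k,fy=k)
    t=np.zeros((290,390,3),np.uint8); t[:im.shape[0],:im.shape[1]]=im; big.append(t)
g=np.vstack([np.hstack(big[2:4]),np.hstack(big[4:6])]); cv2.imwrite('pics/crop.png',g)
E
```

```text
(270, 180) 109 150 131
(312, 175) 109 136 126
(510, 240) 54 81 66
(516, 240) 59 86 74
(493, 260) 23 21 96
(180, 200) 10 14 107
(296, 295) 110 146 169
(297, 290) 110 16 140
(283, 325) 109 133 134
(239, 255) 109 142 133
(243, 105) 61 93 74
(260, 118) 48 58 53
(386, 235) 109 183 171
(350, 410) 30 2 121
(272, 125) 23 60 144
```

View pics/crop.png

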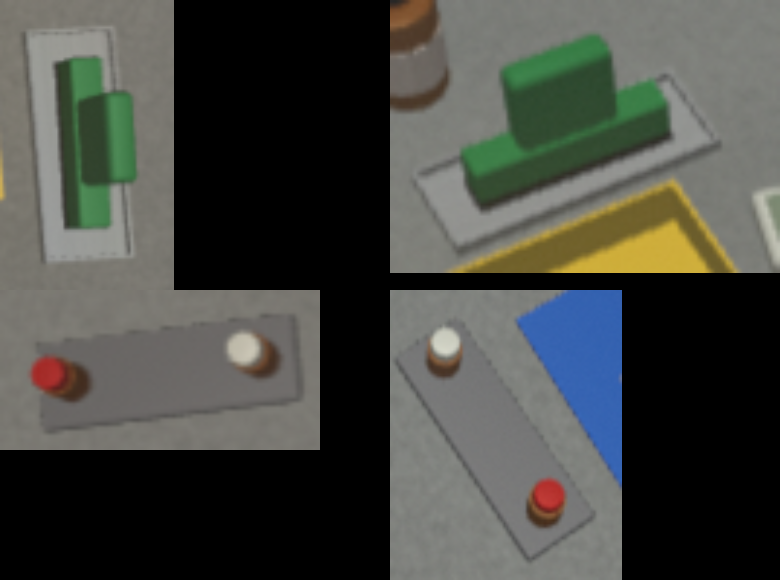

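The crops show the scraper block and handle in the dish, tilted slightly with the dish, and the grey base with the red vial on the left (+y) and the white one on the right. I'll turn their corners into positions.

```bash
python3 - <<'E'
from m import *
np.set_printoptions(precision=1,suppress=True)
T=ctrl.get_calibration('top');S=ctrl.get_calibration('scene')
def P(c,pts,k,o,z): return np.array([onz(c,a/k+o[0],b/k+o[1],z)[:2]*1000 for a,b in pts])
def pr(n,p): r=cv2.minAreaRect(p.astype(np.float32)); print(n,np.array(r[0]),np.array(r[1]),round(r[2],1))
pr('rest',P(T,[(26,32),(113,27),(132,255),(46,262)],2.9,(480,190),.009))
pr('handle T',P(T,[(107,93),(131,92),(135,180),(111,183)],2.9,(480,190),.09))
pr('handle S',P(S,[(502-390,70),(601-390,37),(611-390,50),(513-390,83)],2.9,(200,80),.09))
pr('rest S',P(S,[(416-390,178),(668-390,75),(719-390,143),(461-390,248)],2.9,(200,80),.009))
pr('block T',P(T,[(70,59),(101,58),(110,227),(79,228)],2.9,(480,190),.034))
pr('block S',P(S,[(462-390,150),(655-390,83),(668-390,99),(477-390,168)],2.9,(200,80),.034))
pr('base T',P(T,[(36,55),(296,25),(301,109),(44,141)],4,(140,180),.008))
pr('base S',P(S,[(6,71),(67,28),(204,224),(140,269)],2.9,(320,360),.008))
for n,z in(('top',.034),('scene',.034)):
    c=ctrl.get_calibration(n); im=cv2.imread(f'pics/{n}0.png')
    h,s,v=[x.astype(int) for x in cv2.split(cv2.cvtColor(im,cv2.COLOR_BGR2HSV))]
    for i,ce,a,m in blobs((h>104)&(h<116)&(s>110)&(v>60),40,900):
        x,y=onz(c,*ce,z)[:2]*1000
        if 300<x<760 and -310<y<150:
            r,p=rect(c,m,z);print(n,'blue',ce,a,np.array([x,y]),np.array(r[0]),np.array(r[1]),'@83',onz(c,*ce,.083)*1000)
    for i,ce,a,m in blobs((h<14)&(s>150)&(v>120),15,300):
        x,y=onz(c,*ce,.126)[:2]*1000
        if 600<x<780 and -310<y<150: print(n,'cap',ce,a,onz(c,*ce,.122)*1000)
E
```

```text
rest [ 531.3 -469.2] [178.6  69.3] 1.7
handle T [ 530.3 -467. ] [17.6 64.9] 89.0
handle S [ 508.7 -434.2] [16.6 86. ] 87.6
rest S [ 519.4 -403.2] [233.3  87.5] 1.7
block T [ 530.4 -467.1] [ 24.  128.2] 89.6
block S [ 512.6 -417.1] [ 22.9 172.2] 87.8
base T [641.3 262.3] [ 49.9 151.1] 4.6
base S [643.9 266.2] [ 48.8 148.1] 5.6
top blue [351.8 170.5] 206 [ 692.4 -123. ] [ 694.7 -123.4] [39.7 38.1] @83 [ 681.7 -119.9   83. ]
top blue [311.7 173.9] 202 [687.5 -34.4] [690.7 -34. ] [37.5 38.1] @83 [677.  -35.7  83. ]
top blue [395.  174.3] 203 [ 681.2 -217.9] [ 682.6 -218.8] [40.6 37.5] @83 [ 671.  -210.1   83. ]
top blue [270.2 177.3] 203 [683.   57.3] [684.2  58.5] [37.8 40.5] @83 [672.7  51.6  83. ]
top blue [295.8 295.2] 68 [423.3   7.2] [423.6   6.8] [17.3 17.2] @83 [425.7   3.9  83. ]
top blue [335.  334.3] 98 [337.3 -74.9] [336.9 -74.8] [ 8.6 40.5] @83 [344.  -74.1  83. ]
top cap [371.6 119.7] 61 [ 777.2 -161.4  122. ]
top cap [383.6 119.5] 63 [ 776.9 -185.8  122. ]
top cap [396.1 119.2] 61 [ 776.8 -211.4  122. ]
top cap [408.1 118.9] 57 [ 776.7 -235.8  122. ]
top cap [420.6 118.4] 
[... 680 characters left out ...]
 43.3] @83 [369.9 -35.8  83. ]
scene blue [226.3 214.7] 178 [ 687.1 -215.9] [ 686.5 -218.6] [38.2 38.4] @83 [ 694.7 -182.7   83. ]
scene blue [387.2 235.5] 125 [410.7 -13.5] [411.  -12.8] [35.2 19.7] @83 [431.2  10.3  83. ]
scene blue [239.4 251.7] 220 [ 699.3 -119.3] [ 698.7 -121.1] [39.  41.1] @83 [706.4 -90.6  83. ]
scene blue [259.8 285.9] 248 [695.1 -29. ] [694.8 -30.6] [39.3 41.8] @83 [702.4  -4.4  83. ]
scene blue [282.9 323.6] 281 [689.9  64.7] [689.7  62.3] [39.3 40.2] @83 [697.5  84.9  83. ]
scene cap [220.3 188.1] 29 [ 686.1 -220.8  122. ]
scene cap [234.1 226. ] 46 [ 697.8 -125.1  122. ]
scene cap [255.9 261.7] 47 [693.6 -34.  122. ]
scene cap [280.6 301.2] 52 [688.2  60.2 122. ]
```

```bash
cat > go.py <<'E'
# usage: go.py x y z yaw  (mm, deg; yaw = world angle of tool x) chain of targets
import sys; from h import *
from scipy.spatial.transform import Rotation as Ro
np.set_printoptions(precision=1,suppress=True)
o=ctrl.get_obs(); R=Ro.from_rotvec(o['orientation']).as_matrix(); p=o['eef_pos']*1000
y=np.degrees(np.arctan2(R[1,0],R[0,0])); print('at',p,'yaw',y,'tilt',np.degrees(np.arccos(-R[2,2])),'t',round(o['t'],1),'F',o['contact_force'],'open',round(o['opening'],3))
a=list(map(float,sys.argv[1:]))
for i in range(0,len(a),4):
    q=np.array(a[i:i+3]); w=a[i+3]; dy=(w-y+180)%360-180
    tx=np.array([np.cos(np.radians(w)),np.sin(np.radians(w)),0]); ty=np.array([-tx[1],tx[0],0])*-1  # z down
    d=q-p; s=np.array([d@tx,d@ty,-d[2]]); print('turn first %.3f rad, then shift'%(-np.radians(dy)),s,'rows@45',round(np.abs(s).max()/45,1)); p,y=q,w
E
python3 go.py 450 350 256 181.7  500 -50 256 181.7 530.5 -467 200 181.7 530.5 -467 77 181.7
```

```text
at [167.7 601.8 255.8] yaw 164.42827803621026 tilt 0.06225885539654576 t 0.1 F [-0.4 -0.6  0.9] open 1.002
turn first -0.301 rad, then shift [-274.7 -260.1   -0.2] rows@45 6.1
turn first -0.000 rad, then shift [ -38.1 -401.3   -0. ] rows@45 8.9
turn first -0.000 rad, then shift [ -18.1 -417.7   56. ] rows@45 9.3
turn first -0.000 rad, then shift [  0.   0. 123.] rows@45 2.7
```

>>> arm_command(
  rows=[
    [[0, 0, 0], -0.15, 1],
    [[0, 0, 0], -0.15, 1],
    [[-46, -43, 0], 0, 1],
    [[-46, -43, 0], 0, 1],
    [[-46, -43, 0], 0, 1],
    [[-46, -43, 0], 0, 1],
    [[-46, -43, 0], 0, 1],
    [[-46, -43, 0], 0, 1],
    [[-5, -50, 0], 0, 1],
    [[-5, -50, 0], 0, 1],
    [[-5, -50, 0], 0, 1],
    [[-5, -50, 0], 0, 1],
    [[-5, -50, 0], 0, 1],
    [[-5, -50, 0], 0, 1],
    [[-5, -50, 0], 0, 1],
    [[-5, -50, 0], 0, 1],
  ],
)

```text
t: 2.1
eef_pos: [0.5, -0.0465, 0.2562]
orientation: [0.044, -3.141, -0.0]
contact_force: [0.9, 0.1, -0.3]
opening: 1.001
```

```bash
python3 go.py 530.5 -467 200 181.7 530.5 -467 77 181.7
```

```text
at [500.  -46.5 256.2] yaw -178.38937699701873 tilt 0.011931001487487401 t 2.1 F [ 0.9  0.1 -0.3] open 1.001
turn first -0.002 rad, then shift [ -18.  -421.2   56.2] rows@45 9.4
turn first -0.000 rad, then shift [  0.   0. 123.] rows@45 2.7
```

Good tracking. I'll stop above the scraper and check with the wrist camera.

>>> arm_command(
  rows=[
    [[-2, -47, 6], 0, 1],
    [[-2, -47, 6], 0, 1],
    [[-2, -47, 6], 0, 1],
    [[-2, -47, 6], 0, 1],
    [[-2, -47, 6], 0, 1],
    [[-2, -47, 6], 0, 1],
    [[-2, -47, 6], 0, 1],
    [[-2, -47, 6], 0, 1],
    [[-2, -45, 8], 0, 0.6],
    [[0, 0, 0], 0, 0.6],
    [[0, 0, 0], 0, 0.6],
  ],
)

```text
t: 3.48
eef_pos: [0.5298, -0.4647, 0.1998]
orientation: [0.044, -3.141, -0.001]
contact_force: [0.6, 0.9, -0.2]
opening: 0.605
```

```bash
python3 go.py 530.5 -467 77 181.7; python3 - <<'E'
from m import *
im,d,c=snap('wrist','w1'); np.set_printoptions(precision=1,suppress=True)
print(np.array(c['R']),np.array(c['t']))
h,s,v=[x.astype(int) for x in cv2.split(cv2.cvtColor(im,cv2.COLOR_BGR2HSV))]
m=(h>45)&(h<80)&(s>70)
ys,xs=np.nonzero(m); Z=d[ys,xs]; P=np.array([pt(c,a,b,z) for a,b,z in zip(xs[::5],ys[::5],Z[::5]) if z>0])*1000
for lo,hi in((85,100),(30,43)):
    q=P[(P[:,2]>lo)&(P[:,2]<hi)]; print(len(q)); 
    if len(q)>5: r=cv2.minAreaRect(q[:,:2].astype(np.float32)); print(r,q[:,2].mean())
E
```

```text
at [ 529.8 -464.7  199.8] yaw -178.39579517917556 tilt 0.06462550726381251 t 3.5 F [ 0.6  0.9 -0.2] open 0.605
turn first -0.002 rad, then shift [ -0.7  -2.3 122.8] rows@45 2.7
[[-0.   1.   0. ]
 [ 1.   0.   0.3]
 [ 0.3  0.  -1. ]] [ 0.5 -0.5  0.2]
780
((557.3314208984375, -503.4737854003906), (59.31362533569336, 147.3335418701172), 36.463279724121094) 92.65469225429693
429
((529.4796142578125, -464.273681640625), (128.7176055908203, 24.942495346069336), 0.2836899161338806) 37.200556379054426
```

View pics/w1.png

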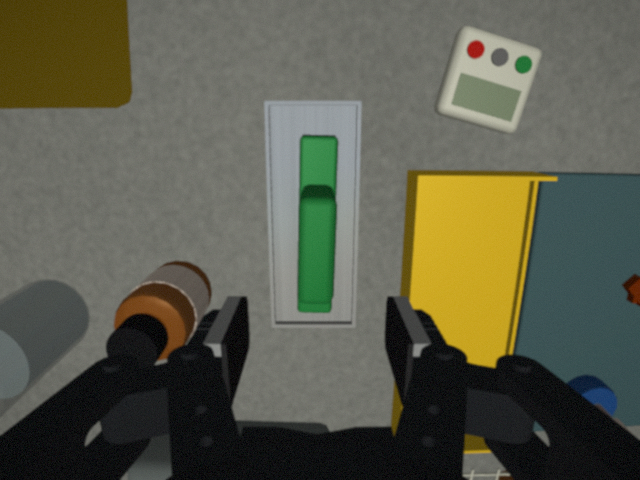

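```bash
python3 - <<'E'
from m import *
c=ctrl.get_calibration('wrist'); im,d=ctrl.get_image('wrist')
for u,v in((135,340),(150,310),(318,192),(40,300),(25,370)): print(u,v,pt(c,u,v,d[v,u])*1000)
E
```

```text
135 340 [ 584.84884304 -571.39318102  102.3100949 ]
150 310 [ 578.06673394 -572.21674631   74.85300902]
318 192 [ 496.93061011 -463.94196238   76.82471188]
40 300 [ 590.38398969 -673.70188474   40.4478513 ]
25 370 [ 618.25874638 -656.31916099   91.19508125]
```

>>> arm_command(
  rows=[
    [[-1, 0, 31], 0.012, 0.6],
    [[0, 0, 31], 0.012, 0.6],
    [[0, 0, 31], 0, 0.6],
    [[0, 0, 30], 0, 0.6],
    [[0, 0, 0], 0, 0.6],
    [[0, 0, 0], 0, 0],
    [[0, 0, 0], 0, 0],
    [[0, 0, 0], 0, 0],
    [[0, 0, 0], 0, 0],
    [[0, 0, 0], 0, 0],
    [[0, 0, 0], 0, 0],
  ],
  squeeze=60,
)

```text
t: 4.95
eef_pos: [0.5317, -0.4657, 0.0792]
orientation: [-0.007, 3.14, -0.003]
contact_force: [-0.1, 2.7, 8.2]
opening: 0.247
```

>>> arm_command(
  rows=[
    [[0, 0, -10], 0, 0],
    [[0, 0, -20], 0, 0],
    [[0, 0, -25], 0, 0],
    [[0, 0, -30], 0, 0],
    [[0, 0, 0], 0, 0],
    [[0, 0, 0], 0, 0],
  ],
)

```text
t: 5.7
eef_pos: [0.5308, -0.465, 0.1624]
orientation: [0.007, -3.141, -0.0]
contact_force: [0.3, 0.5, -2.4]
opening: 0.25
```

```bash
python3 go.py 555 85 165 181.7 555 85 88 181.7; python3 - <<'E'
from m import *
im,d,c=snap('scene'); im2,_,_=snap('wrist')
cv2.imwrite('pics/lift.png',np.hstack([cv2.resize(im[40:260,150:440],(400,303)),cv2.resize(im2,(400,303))]))
E
```

```text
at [ 530.8 -465.   162.4] yaw -179.75786187599581 tilt 0.007256981178273165 t 5.7 F [ 0.3  0.5 -2.4] open 0.25
turn first -0.025 rad, then shift [-40.5 549.1  -2.6] rows@45 12.2
turn first -0.000 rad, then shift [ 0.  0. 77.] rows@45 1.7
```

View pics/lift.png

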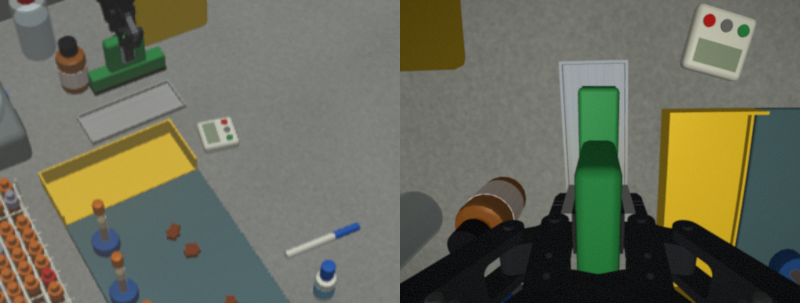

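>>> arm_command(
  rows=[
    [[0, 0, 0], -0.025, 0],
    [[-3, 45, 0], 0, 0],
    [[-3, 45, 0], 0, 0],
    [[-3, 45, 0], 0, 0],
    [[-3, 45, 0], 0, 0],
    [[-3, 45, 0], 0, 0],
    [[-3, 45, 0], 0, 0],
    [[-3, 45, 0], 0, 0],
    [[-3, 45, 0], 0, 0],
    [[-3, 45, 0], 0, 0],
    [[-3, 45, 0], 0, 0],
    [[-3, 45, 0], 0, 0],
    [[-2, 40, 0], 0, 0],
    [[0, 0, 25], 0, 0],
    [[0, 0, 25], 0, 0],
    [[0, 0, 10], 0, 0],
    [[0, 0, 0], 0, 0],
    [[0, 0, 0], 0, 0],
  ],
)

```text
t: 8.05
eef_pos: [0.5508, 0.0704, 0.103]
orientation: [-0.046, 3.14, -0.0]
contact_force: [0.2, 0.5, -2.1]
opening: 0.254
```

```bash
python3 go.py 550 72 89.3 181.7; python3 - <<'E'
from m import *
im,d,c=snap('scene'); im2,_,_=snap('wrist')
cv2.imwrite('pics/b1.png',np.hstack([cv2.resize(im[150:370,180:470],(400,303)),cv2.resize(im2,(400,303))]))
E
```

```text
at [550.8  70.4 103. ] yaw -178.3285291927641 tilt 0.06001817614091115 t 8.1 F [ 0.2  0.5 -2.1] open 0.254
turn first -0.000 rad, then shift [ 0.8  1.6 13.7] rows@45 0.3
```

View pics/b1.png

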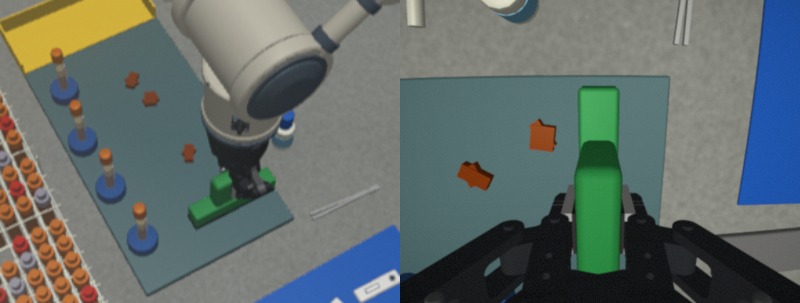

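>>> arm_command(
  rows=[
    [[0, 0, 5], 0, 0],
    [[0, 0, 5], 0, 0],
    [[0, 0, 3.5], 0, 0],
    [[0, 0, 0], 0, 0],
    [[0, 0, 0], 0, 0],
  ],
)

```text
t: 8.78
eef_pos: [0.5503, 0.0706, 0.0887]
orientation: [0.046, -3.141, 0.0]
contact_force: [-0.2, 0.2, -1.2]
opening: 0.253
```

```bash
python3 go.py 560.7 -295 89.3 181.7
```

```text
at [550.3  70.6  88.7] yaw -178.3270111176975 tilt 0.00451490147978915 t 8.8 F [-0.2  0.2 -1.2] open 0.253
turn first -0.000 rad, then shift [   0.5 -365.7   -0.6] rows@45 8.1
```

>>> arm_command(
  rows=[
    [[0, -8, 0], 0, 0],
    [[0, -16, 0], 0, 0],
    [[0, -16, 0], 0, 0],
    [[0, -16, 0], 0, 0],
    [[0, -16, 0], 0, 0],
    [[0, -16, 0], 0, 0],
    [[0, -16, 0], 0, 0],
    [[0, -16, 0], 0, 0],
    [[0, -16, 0], 0, 0],
    [[0, -16, 0], 0, 0],
    [[0, -16, 0], 0, 0],
    [[0, -16, 0], 0, 0],
    [[0, -16, 0], 0, 0],
    [[0, -16, 0], 0, 0],
    [[0, -16, 0], 0, 0],
    [[0, -16, 0], 0, 0],
    [[0, -16, 0], 0, 0],
    [[0, -16, 0], 0, 0],
    [[0, -8, 0], 0, 0],
    [[0, 0, 0], 0, 0],
  ],
)

```text
t: 11.28
eef_pos: [0.5587, -0.2177, 0.0887]
orientation: [0.045, -3.141, -0.0]
contact_force: [-0.1, -0.0, -1.4]
opening: 0.251
```

```bash
python3 go.py 560.7 -300 89.3 181.7; python3 - <<'E'
from m import *
im,d,c=snap('scene'); im2,_,_=snap('wrist')
cv2.imwrite('pics/b2.png',np.hstack([cv2.resize(im[120:340,150:440],(400,303)),cv2.resize(im2,(400,303))]))
E
```

```text
at [ 558.7 -217.7   88.7] yaw -178.3618762749904 tilt 0.0019680538160790515 t 11.3 F [-0.1 -0.  -1.4] open 0.251
turn first -0.001 rad, then shift [  0.4 -82.3  -0.6] rows@45 1.8
```

View pics/b2.png

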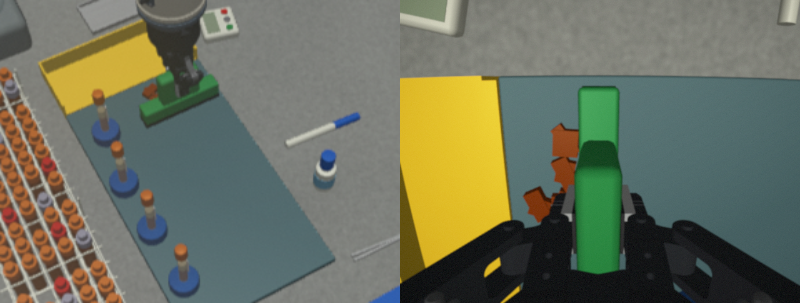

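>>> arm_command(
  rows=[
    [[0, -8, 0], 0, 0],
    [[0, -12, 0], 0, 0],
    [[0, -12, 0], 0, 0],
    [[0, -12, 0], 0, 0],
    [[0, -12, 0], 0, 0],
    [[0, -12, 0], 0, 0],
    [[0, -10, 0], 0, 0],
    [[0, -8, 0], 0, 0],
    [[0, 0, 0], 0, 0],
    [[0, 0, 0], 0, 0],
  ],
)

```text
t: 12.62
eef_pos: [0.5612, -0.3029, 0.0888]
orientation: [0.046, -3.141, -0.0]
contact_force: [-1.0, 0.8, -1.6]
opening: 0.25
```

>>> arm_command(
  rows=[
    [[0, 20, -5], 0, 0],
    [[0, 20, -30], 0, 0],
    [[0, 20, -40], 0, 0],
    [[0, 30, -30], 0, 0],
    [[0, 30, -10], 0, 0],
    [[0, 0, 0], 0, 0],
  ],
)

```text
t: 13.38
eef_pos: [0.5577, -0.1805, 0.205]
orientation: [-0.05, 3.14, -0.0]
contact_force: [-0.8, -0.3, -1.3]
opening: 0.246
```

```bash
python3 go.py 530.5 -467 162 181.7; python3 - <<'E'
from m import *
im,d,c=snap('scene'); im2,_,_=snap('wrist')
cv2.imwrite('pics/b3.png',np.hstack([cv2.resize(im[100:320,130:420],(400,303)),cv2.resize(im2,(400,303))]))
E
```

```text
at [ 557.7 -180.5  205. ] yaw -178.17171072526835 tilt 0.06241870881899212 t 13.4 F [-0.8 -0.3 -1.3] open 0.246
turn first 0.002 rad, then shift [  35.7 -285.6   43. ] rows@45 6.3
```

View pics/b3.png

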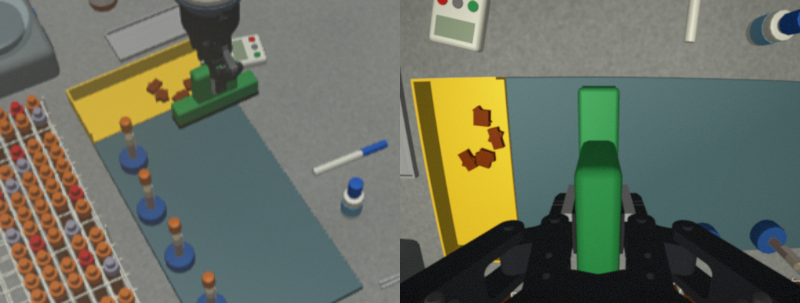

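All four pieces are in the tray: wrist-pane positions (482,117), (497,137), (468,160), (485,158). The board is clear. Next I return the scraper.

>>> arm_command(
  rows=[
    [[6, -48, 0], 0, 0],
    [[6, -48, 0], 0, 0],
    [[6, -48, 0], 0, 0],
    [[6, -48, 0], 0, 0],
    [[6, -48, 0], 0, 0],
    [[4, -47, 0], 0, 0],
    [[0, 0, 30], 0, 0],
    [[0, 0, 40], 0, 0],
    [[0, 0, 30], 0, 0],
    [[0, 0, 15], 0, 0],
    [[0, 0, 0], 0, 0],
    [[0, 0, 0], 0, 0],
  ],
)

```text
t: 14.98
eef_pos: [0.5326, -0.4718, 0.0901]
orientation: [-0.046, 3.14, -0.002]
contact_force: [0.4, -0.6, -1.0]
opening: 0.248
```

```bash
python3 go.py 532.5 -468 79.5 181.7
```

```text
at [ 532.6 -471.8   90.1] yaw -178.32879715380375 tilt 0.10540717017572615 t 15.0 F [ 0.4 -0.6 -1. ] open 0.248
turn first -0.001 rad, then shift [ 0.   3.8 10.6] rows@45 0.2
```

>>> arm_command(
  rows=[
    [[0, 3.5, 5], 0, 0],
    [[0, 0, 5], 0, 0],
    [[0, 0, 0.5], 0, 0],
    [[0, 0, 0], 0, 0],
    [[0, 0, 0], 0, 0.5],
    [[0, 0, 0], 0, 0.6],
    [[0, 0, 0], 0, 0.6],
    [[0, 0, -10], 0, 0.6],
    [[0, 0, -30], 0, 0.6],
    [[0, 0, -50], 0, 0.6],
    [[0, 0, -50], 0, 0.6],
    [[0, 0, 0], 0, 0.6],
    [[0, 0, 0], 0, 0.6],
  ],
)

```text
t: 16.6
eef_pos: [0.5319, -0.4675, 0.2184]
orientation: [-0.046, 3.141, -0.0]
contact_force: [-1.4, 0.3, 0.1]
opening: 0.599
```

```bash
python3 go.py 425 60 225 181.7; python3 - <<'E'
from m import *
im,d,c=snap('wrist','w2')
h,s,v=[x.astype(int) for x in cv2.split(cv2.cvtColor(im,cv2.COLOR_BGR2HSV))]
for i,ce,a,m in blobs((h<12)&(s>120)&(v>40),100,5000):
    ys,xs=np.nonzero(m); P=np.array([pt(c,x,y,d[y,x]) for x,y in zip(xs,ys) if d[y,x]>0])*1000
    print('glass?',ce,a,P.mean(0).round(1),P[:,2].max().round(1))
for i,ce,a,m in blobs((h>45)&(h<80)&(s>70),500,1e5):
    ys,xs=np.nonzero(m); P=np.array([pt(c,x,y,d[y,x]) for x,y in zip(xs,ys) if d[y,x]>0])*1000
    for lo,hi in((84,100),(30,43)):
        q=P[(P[:,2]>lo)&(P[:,2]<hi)]; 
        if len(q)>20: print('green',lo,cv2.minAreaRect(q[:,:2].astype(np.float32)),q[:,2].mean())
E
```

```text
at [ 531.9 -467.5  218.4] yaw -178.32611638096355 tilt 0.0034917302623126392 t 16.6 F [-1.4  0.3  0.1] open 0.599
turn first -0.000 rad, then shift [ 91.2 530.4  -6.6] rows@45 11.8
glass? [ 1.9539749  61.22175732] 239 [ 436.6 -598.3  166.1] 170.7
glass? [470.59390863  50.45685279] 197 [ 403.3 -359.    20. ] 22.5
glass? [491.62798635 238.30716724] 879 [ 546.3 -320.7   11.8] 14.7
glass? [463.15449102 284.45628743] 835 [ 588.1 -339.4   11.3] 13.7
green 84 ((529.39208984375, -466.840087890625), (64.77384948730469, 20.978364944458008), 1.8806158304214478) 92.69513952810652
green 30 ((530.0322875976562, -466.7040710449219), (128.37335205078125, 25.019790649414062), 2.0585243701934814) 37.282767665280325
```

Scraper reads (529.7, -466.8), upright on the dish floor, and the glass lies low (tops ≤15 mm). Next: the buffer.

>>> arm_command(
  rows=[
    [[4, 48, 0], 0, 0.6],
    [[4, 48, 0], 0, 0.6],
    [[4, 48, 0], 0, 0.6],
    [[4, 48, 0], 0, 0.6],
    [[4, 48, 0], 0, 0.6],
    [[4, 48, 0], 0, 0.6],
    [[4, 48, 0], 0, 0.6],
    [[4, 48, 0], 0, 0.6],
    [[4, 48, 0], 0, 0.6],
    [[4, 40, 0], 0, 0.6],
    [[0, 0, 0], 0, 0.6],
    [[0, 0, 0], 0, 0.6],
  ],
)

```text
t: 18.15
eef_pos: [0.4781, 0.0027, 0.2177]
orientation: [0.047, -3.14, 0.0]
contact_force: [-0.5, -1.0, -0.7]
opening: 0.602
```

```bash
python3 - <<'E'
from m import *
im,d,c=snap('wrist','w3')
h,s,v=[x.astype(int) for x in cv2.split(cv2.cvtColor(im,cv2.COLOR_BGR2HSV))]
for i,ce,a,m in blobs((h>104)&(h<116)&(s>110)&(v>60),300,20000):
    ys,xs=np.nonzero(m); P=np.array([pt(c,x,y,d[y,x]) for x,y in zip(xs,ys) if d[y,x]>0])*1000
    q=P[P[:,2]>P[:,2].max()-5]; print(ce,a,P.mean(0).round(1),'top',q.mean(0).round(1),cv2.minEnclosingCircle(q[:,:2].astype(np.float32)))
E
python3 go.py 425 4 200 181.7 425 4 80 181.7
```

```text
[217.56355456  25.15185602] 889 [337.  -73.4  12.9] top [337.1 -73.9  13.5] ((337.1184997558594, -73.55661010742188), 18.240365982055664)
[323.78372352 153.41025641] 897 [423.1   5.8  83.4] top [423.1   5.8  83.4] ((423.1108703613281, 6.058526515960693), 10.39142894744873)
[371.26724138 420.32758621] 348 [666.1  59.2  22.5] top [664.5  59.7  28.9] ((667.281494140625, 59.952880859375), 12.398938179016113)
[160.36645963 443.95341615] 322 [ 675.2 -127.3   51.7] top [460.6 -23.4 277.5] ((460.8076171875, -23.472640991210938), 0.7352576851844788)
at [478.2   2.4 217.9] yaw -178.3467535626641 tilt 0.04682466274226439 t 18.2 F [ 0.  -0.2  0.2] open 0.603
turn first -0.001 rad, then shift [53.2  3.2 17.9] rows@45 1.2
turn first -0.000 rad, then shift [  0.   0. 120.] rows@45 2.7
```

>>> arm_command(
  rows=[
    [[30, 3, 10], 0, 0.6],
    [[24.5, 2, 28], 0, 0.6],
    [[0, 0, 40], 0, 0.6],
    [[0, 0, 40], 0, 0.6],
    [[0, 0, 20], 0, 0.6],
    [[0, 0, 0], 0, 0.6],
    [[0, 0, 0], 0, 0],
    [[0, 0, 0], 0, 0],
    [[0, 0, 0], 0, 0],
    [[0, 0, 0], 0, 0],
    [[0, 0, 0], 0, 0],
  ],
  squeeze=30,
)

```text
t: 19.58
eef_pos: [0.4243, 0.0062, 0.0811]
orientation: [-0.046, 3.139, -0.001]
contact_force: [-0.9, -3.0, 9.7]
opening: 0.245
```

>>> arm_command(
  rows=[
    [[0, 0, -10], 0, 0],
    [[0, 0, -30], 0, 0],
    [[0, 0, -50], 0, 0],
    [[0, 0, -60], 0, 0],
    [[0, 0, 0], 0, 0],
  ],
)

```text
t: 20.2
eef_pos: [0.4254, 0.0063, 0.2348]
orientation: [-0.046, 3.133, -0.002]
contact_force: [-0.2, 0.9, -2.0]
opening: 0.243
```

```bash
python3 go.py 560 170 231 181.7  630 264 231 181.7; python3 - <<'E'
from m import *
im2,_,_=snap('wrist','w4')
E
```

```text
at [425.4   6.3 234.8] yaw -178.31301473359343 tilt 0.46121723780396773 t 20.2 F [-0.2  0.9 -2. ] open 0.243
turn first -0.000 rad, then shift [-139.4  159.7    3.8] rows@45 3.5
turn first -0.000 rad, then shift [-72.8  91.9  -0. ] rows@45 2.0
```

View pics/w4.png

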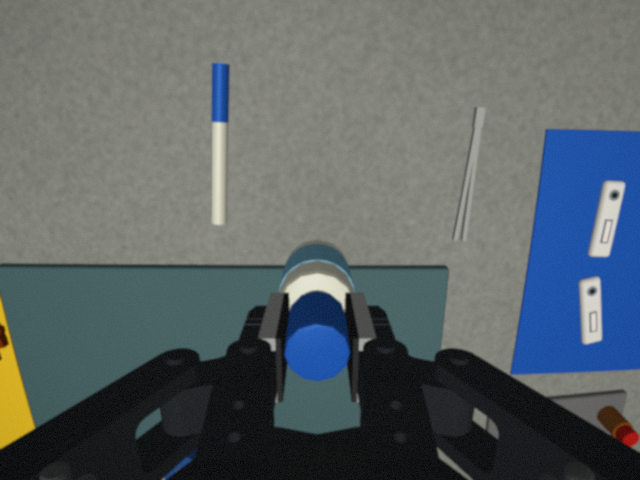

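Buffer is held upright by its cap. Moving toward the base, with a stop to measure the vials and cassettes.

>>> arm_command(
  rows=[
    [[-25, 43, -10], 0, 0],
    [[-25, 43, -10], 0, 0],
    [[-25, 43, -10], 0, 0],
    [[-25, 43, -10], 0, 0],
    [[0, 43, -10], 0, 0],
    [[0, 43, 0], 0, 0],
    [[0, 0, 0], 0, 0],
    [[0, 0, 0], 0, 0],
  ],
)

```text
t: 21.25
eef_pos: [0.5155, 0.2668, 0.2794]
orientation: [0.047, -3.139, 0.001]
contact_force: [-0.4, -0.3, -1.5]
opening: 0.245
```

```bash
cat > vial.py <<'E'
from m import *
import sys
np.set_printoptions(precision=1,suppress=True)
def vials(n,im,d,c):
    h,s,v=[x.astype(int) for x in cv2.split(cv2.cvtColor(im,cv2.COLOR_BGR2HSV))]
    for nm,m in(('red',((h<8)|(h>172))&(s>150)&(v>90)),('white',(s<50)&(v>150))):
        for i,ce,a,mm in blobs(m,20,6000):
            p=onz(c,*ce,.048)*1000
            if 590<p[0]<690 and 170<p[1]<350: print(n,nm,ce,a,p[:2], 'depth',(pt(c,*ce,d[int(ce[1]),int(ce[0])])*1000) if d is not None else '')
def cass(c,im):
    h,s,v=[x.astype(int) for x in cv2.split(cv2.cvtColor(im,cv2.COLOR_BGR2HSV))]
    for i,ce,a,m in blobs((s<60)&(v>140),60,9000):
        p=onz(c,*ce,.010)*1000
        if 340<p[0]<600 and 190<p[1]<450:
            m=cv2.morphologyEx(m.astype(np.uint8),cv2.MORPH_CLOSE,np.ones((9,9)))
            r,P=rect(c,m,.010); print('cass',ce,a,np.array(r[0]),np.array(r[1]),round(r[2],1))
if __name__=='__main__':
    for n in('top','scene'): vials(n,cv2.imread(f'pics/{n}0.png'),None,ctrl.get_calibration(n))
    im,d,c=snap('wrist',sys.argv[1]); vials('wrist',im,d,c); cass(c,im)
E
python3 go.py 642 264 200 185; python3 vial.py w5
```

```text
at [515.5 266.8 279.4] yaw -178.2975116057066 tilt 0.1156315052474965 t 21.2 F [-0.4 -0.3 -1.5] open 0.245
turn first -0.058 rad, then shift [-125.8  -13.8   79.4] rows@45 2.8
top red [152.  200.5] 60 [637.7 317.2] depth 
top white [200.3 194.2] 50 [648.  209.7] depth 
scene red [374.1 430.8] 97 [640.7 321.3] depth 
scene white [338.7 377.5] 78 [649.3 210.7] depth 
wrist white [271.8 342.9] 49 [645.8 227.8] depth [505.1 254.  292.3]
wrist white [361.7 343. ] 52 [643.3 314. ] depth [504.6 280.  292. ]
cass [431.6  98.9] 1678 [417.  368.2] [20.  69.4] 79.8
cass [319.2 105.1] 1685 [426.4 266.5] [19.7 68.7] 89.9
cass [427.6 197.9] 1435 [508.  373.2] [20.  69.5] 80.9
cass [322.1 202.6] 1437 [516.  272.3] [69.5 19.8] 15.8
cass [494.2 268.5] 74 [577.5 449.9] [16.8  9.5] 41.9
```

View pics/w5.png

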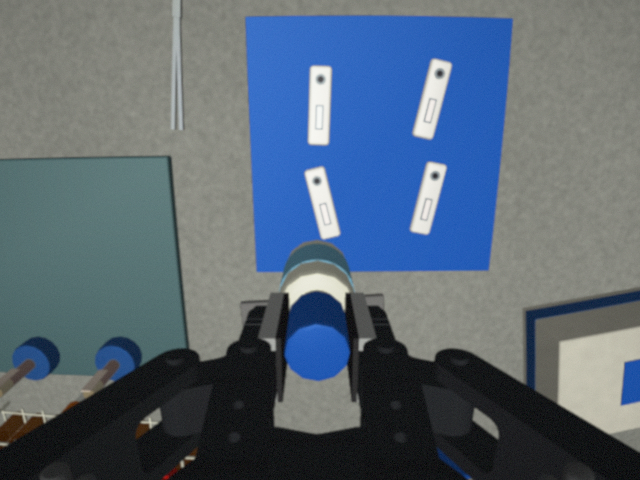

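>>> arm_command(
  rows=[
    [[-32, 0, 20], -0.058, 0],
    [[-32, -3, 20], 0, 0],
    [[-32, -5, 20], 0, 0],
    [[-31, -5, 20], 0, 0],
    [[0, 0, 40], 0, 0],
    [[0, 0, 40], 0, 0],
    [[0, 0, 0], 0, 0],
    [[0, 0, 0], 0, 0],
  ],
)

```text
t: 22.3
eef_pos: [0.6446, 0.263, 0.1218]
orientation: [-0.136, 3.137, 0.0]
contact_force: [0.5, -0.1, 0.0]
opening: 0.247
```

```bash
python3 go.py 643.3 264.5 90 185
```

```text
at [644.6 263.  121.8] yaw -175.04003750935607 tilt 0.07905913322189355 t 22.3 F [ 0.5 -0.1  0. ] open 0.247
turn first -0.001 rad, then shift [ 1.1  1.6 31.8] rows@45 0.7
```

>>> arm_command(
  rows=[
    [[1, 1.5, 12], 0, 0],
    [[0, 0, 12], 0, 0],
    [[0, 0, 7], 0, 0],
    [[0, 0, 0], 0, 0],
    [[0, 0, 0], 0, 0],
  ],
)

```text
t: 22.92
eef_pos: [0.6427, 0.2649, 0.0891]
orientation: [0.137, -3.138, 0.0]
contact_force: [0.1, 0.4, -0.5]
opening: 0.243
```

>>> arm_command(
  rows=[
    [[0, 0, 0.5], 0, 0],
    [[0, 0, 0], 0, 0.3],
    [[0, 0, 0], 0, 0.45],
    [[0, 0, 0], 0, 0.5],
    [[0, 0, -5], 0, 0.5],
    [[0, 0, -25], 0, 0.5],
    [[0, 0, -40], 0, 0.5],
    [[0, 0, -40], 0, 0.6],
    [[40, 0, -30], 0, 0.6],
    [[45, 0, 0], 0.058, 0.6],
    [[45, 0, 0], 0, 0.6],
    [[0, 0, 0], 0, 0.6],
    [[0, 0, 0], 0, 0.6],
  ],
)

```text
t: 24.55
eef_pos: [0.5136, 0.2563, 0.2294]
orientation: [-0.046, 3.14, 0.001]
contact_force: [0.9, 0.6, 0.4]
opening: 0.597
```

```bash
python3 vial.py w6; python3 go.py; python3 - <<'E'
from m import *
im,d,c=snap('wrist'); 
im2,d2,c2=snap('scene')
cv2.imwrite('pics/buf.png',np.hstack([cv2.resize(im,(400,300)),cv2.resize(im2[300:480,250:490],(400,300))]))
h,s,v=[x.astype(int) for x in cv2.split(cv2.cvtColor(im2,cv2.COLOR_BGR2HSV))]
for i,ce,a,m in blobs((h>104)&(h<116)&(s>110)&(v>60),40,900): print(ce,a,onz(c2,*ce,.079)*1000)
E
```

```text
top red [152.  200.5] 60 [637.7 317.2] depth 
top white [200.3 194.2] 50 [648.  209.7] depth 
scene red [374.1 430.8] 97 [640.7 321.3] depth 
scene white [338.7 377.5] 78 [649.3 210.7] depth 
wrist red [384.3 365.4] 252 [634.5 317.3] depth [634.5 317.3  48. ]
wrist white [216.2 349.3] 73 [623.6 176.6] depth [504.2 228.  245.2]
wrist white [417.3 349.3] 68 [618.6 343.5] depth [501.6 284.6 246.5]
wrist white [322.4 371.6] 454 [641.8 265.4] depth [631.3 264.9  63.8]
wrist white [258.8 374.5] 345 [646.5 211.7] depth [646.5 211.7  48.1]
cass [460.8  97.4] 2184 [417.2 368.1] [20.1 69.3] 79.9
cass [332.4 104.2] 2219 [426.6 266.6] [19.7 69. ] 89.9
cass [238.6 157.7] 152 [471.  191.8] [22.  10.7] 88.7
cass [454.4 209.8] 1817 [508. 373.] [20.1 69.4] 81.0
cass [334.8 214.9] 1845 [516.  272.3] [69.6 19.7] 15.7
cass [253.9 258.9] 79 [556.7 202.9] [ 6.  15.9] 80.4
cass [311.9 305.7] 2054 [600.2 259.7] [122.7  36.4] 88.4
cass [508.  302.4] 80 [590.6 433.2] [14.2  8.7] 65.5
at [514.  256.3 229.1] yaw -178.33300205301134 tilt 0.06751452600314513 t 24.6 F [ 0.1 -0.2  0.1] open 0.599
[396.81632653 208.24489796] 49 [377.92031446 -38.82681432  79.        ]
[226.20555556 214.71666667] 180 [ 694.26510617 -185.39825729   79.        ]
[239.42533937 251.78280543] 221 [705.80867305 -92.83912489  79.        ]
[259.91566265 285.93574297] 249 [701.74705107  -6.19613128  79.        ]
[282.99280576 323.6294964 ] 278 [696.82957661  83.39507952  79.        ]
[357.2885906  396.79194631] 149 [643.45094017 263.80061331  79.        ]
```

View pics/buf.png

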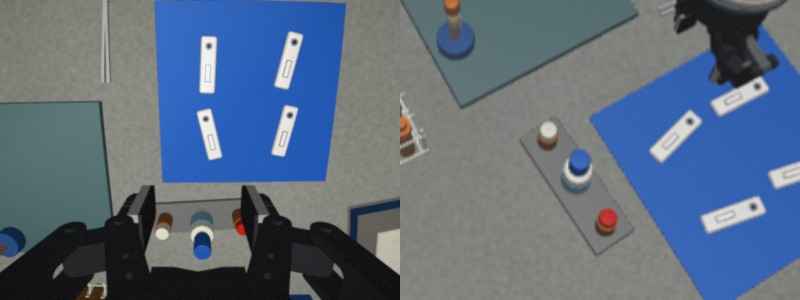

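Buffer stands upright at about (643, 264), midway between the vials. Now the cassettes; the first is at (516, 272), 15.7°.

```bash
python3 go.py 516 272.3 60 195.7 516 272.3 28.5 195.7
```

```text
at [514.  256.1 228.8] yaw -178.3471195404215 tilt 0.03019862033399318 t 24.7 F [0.6 0.8 0. ] open 0.601
turn first -0.245 rad, then shift [ -6.3  15.  168.8] rows@45 3.8
turn first -0.000 rad, then shift [ 0.   0.  31.5] rows@45 0.7
```

>>> arm_command(
  rows=[
    [[0, 0, 0], -0.12, 0.5],
    [[0, 0, 0], -0.125, 0.5],
    [[-6, 15, 45], 0, 0.5],
    [[0, 0, 45], 0, 0.5],
    [[0, 0, 45], 0, 0.5],
    [[0, 0, 33], 0, 0.5],
    [[0, 0, 0], 0, 0.5],
    [[0, 0, 0], 0, 0.5],
  ],
  squeeze=25,
)

```text
t: 25.7
eef_pos: [0.5157, 0.2724, 0.0618]
orientation: [-0.429, 3.111, 0.0]
contact_force: [-0.2, 0.4, -0.6]
opening: 0.502
```

```bash
python3 go.py 516 272.3 28.5 195.7
```

```text
at [515.7 272.4  61.8] yaw -164.29953316481968 tilt 0.07035226663369373 t 25.7 F [-0.2  0.4 -0.6] open 0.502
turn first 0.000 rad, then shift [-0.3 -0.2 33.3] rows@45 0.7
```

>>> arm_command(
  rows=[
    [[0, 0, 15], 0, 0.5],
    [[0, 0, 14], 0, 0.5],
    [[0, 0, 4], 0, 0.5],
    [[0, 0, 0], 0, 0],
    [[0, 0, 0], 0, 0],
    [[0, 0, 0], 0, 0],
    [[0, 0, 0], 0, 0],
    [[0, 0, 0], 0, 0],
  ],
)

```text
t: 26.7
eef_pos: [0.5152, 0.2724, 0.0283]
orientation: [-0.429, 3.111, 0.0]
contact_force: [-0.4, -0.3, 5.4]
opening: 0.224
```

>>> arm_command(
  rows=[
    [[0, 0, -15], 0, 0],
    [[0, 0, -40], 0, 0],
    [[0, 0, -50], 0, 0],
    [[0, 0, -50], 0, 0],
    [[0, 0, -30], 0.12, 0],
    [[0, 0, 0], 0.125, 0],
    [[0, 0, 0], 0, 0],
  ],
)

```text
t: 27.58
eef_pos: [0.5147, 0.2722, 0.2139]
orientation: [-0.047, 3.14, 0.001]
contact_force: [-0.2, -0.6, -0.4]
opening: 0.225
```

```bash
python3 go.py 560 80 213 181.7; python3 - <<'E'
from m import *
snap('wrist','w7')
E
```

```text
at [514.7 272.2 213.9] yaw -178.29520579423456 tilt 0.05734953007821917 t 27.6 F [-0.2 -0.6 -0.4] open 0.225
turn first 0.000 rad, then shift [ -39.6 -193.4    0.9] rows@45 4.3
```

View pics/w7.png

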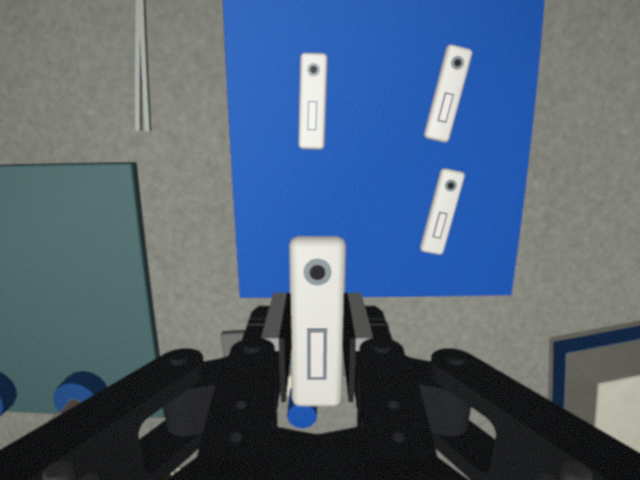

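>>> arm_command(
  rows=[
    [[0, -45, 0], 0, 0],
    [[0, -45, 0], 0, 0],
    [[0, -40, 0], 0, 0],
    [[0, 0, 0], 0, 0],
    [[0, 0, 0], 0, 0],
  ],
)

```text
t: 28.25
eef_pos: [0.5185, 0.1425, 0.2127]
orientation: [0.048, -3.141, -0.0]
contact_force: [-0.5, -0.9, -0.2]
opening: 0.222
```

```bash
cat > tubes.py <<'E'
from m import *
def tubes(n,im,d,c):
    h,s,v=[x.astype(int) for x in cv2.split(cv2.cvtColor(im,cv2.COLOR_BGR2HSV))]
    for i,ce,a,m in blobs((h>104)&(h<116)&(s>100)&(v>60),150,9000):
        ys,xs=np.nonzero(m); P=np.array([pt(c,x,y,d[y,x]) for x,y in zip(xs,ys) if d[y,x]>0])*1000
        q=P[(P[:,2]>31)&(P[:,2]<37)]
        if len(q)>60 and q[:,0].mean()>600 and q[:,1].mean()<150:
            hull=cv2.convexHull(q[:,:2].astype(np.float32))
            print(n,'stand',ce.round(),len(q),q[:,2].mean().round(1),'encl',cv2.minEnclosingCircle(hull))
    for i,ce,a,m in blobs((h<16)&(s>130)&(v>90),40,3000):
        ys,xs=np.nonzero(m); P=np.array([pt(c,x,y,d[y,x]) for x,y in zip(xs,ys) if d[y,x]>0])*1000
        q=P[P[:,2]>123] if len(P) else P
        if len(q)>10 and q[:,0].max()<730: print(n,'captop',ce.round(),len(q),q.mean(0).round(1),cv2.minEnclosingCircle(q[:,:2].astype(np.float32)))
if __name__=='__main__':
    tubes('wrist',*snap('wrist')); 
E
python3 go.py 610.8 57.7 60 181.7; python3 tubes.py
```

```text
at [518.5 142.5 212.7] yaw -178.25463101169754 tilt 0.02783207179966867 t 28.2 F [-0.5 -0.9 -0.2] open 0.222
turn first 0.001 rad, then shift [-89.8 -87.5 152.7] rows@45 3.4
wrist stand [ 22. 399.] 1067 34.0 encl ((694.7537841796875, -121.3923110961914), 22.096521377563477)
```

>>> arm_command(
  rows=[
    [[-30, -28, 20], 0, 0],
    [[-30, -28, 30], 0, 0],
    [[-29, -30, 40], 0, 0],
    [[0, 0, 40], 0, 0],
    [[0, 0, 20], 0, 0],
    [[0, 0, 0], 0, 0],
    [[0, 0, 0], 0, 0],
  ],
)

```text
t: 29.18
eef_pos: [0.6105, 0.0596, 0.0636]
orientation: [-0.048, 3.14, 0.0]
contact_force: [0.7, -0.5, 0.3]
opening: 0.223
```

```bash
python3 go.py 609.8 58.7 38 181.7; python3 tubes.py
```

```text
at [610.5  59.6  63.6] yaw -178.2529080885977 tilt 0.06159644877730612 t 29.2 F [ 0.7 -0.5  0.3] open 0.223
turn first 0.001 rad, then shift [ 0.8 -0.9 25.6] rows@45 0.6
wrist stand [316. 419.] 535 33.1 encl ((668.5604248046875, 61.111331939697266), 12.954302787780762)
```

>>> arm_command(
  rows=[
    [[0.5, 0, 12], 0, 0],
    [[0, 0, 9], 0, 0],
    [[0, 0, 4.5], 0, 0],
    [[0, 0, 0], 0, 0],
    [[0, 0, 0], 0, 0.3],
    [[0, 0, 0], 0, 0.42],
    [[0, 0, 0], 0, 0.42],
    [[0, 0, -10], 0, 0.42],
    [[10, 0, -50], 0, 0.5],
    [[10, 0, -50], 0, 0.5],
    [[20, 0, -50], 0, 0.5],
    [[20, 0, -20], 0, 0.5],
  ],
)

```text
t: 30.72
eef_pos: [0.5499, 0.0571, 0.2208]
orientation: [-0.046, 3.137, -0.0]
contact_force: [-0.4, 0.7, 0.4]
opening: 0.5
```

```bash
cat > chk.py <<'E'
from tubes import *
im,d,c=snap('wrist'); tubes('wrist',im,d,c)
h,s,v=[x.astype(int) for x in cv2.split(cv2.cvtColor(im,cv2.COLOR_BGR2HSV))]
np.set_printoptions(precision=1,suppress=True)
for i,ce,a,m in blobs((s<60)&(v>140),300,20000):
    z=d[int(ce[1]),int(ce[0])]; p=pt(c,*ce,z)*1000
    if p[2]<35:
        m=cv2.morphologyEx(m.astype(np.uint8),cv2.MORPH_CLOSE,np.ones((11,11)))
        r,P=rect(c,m,.019 if p[1]<150 else .010); print('white',ce,a,'z',p[2].round(1),np.array(r[0]),np.array(r[1]),round(r[2],1))
E
python3 go.py 426.5 266.6 60 179.9 426.5 266.6 28.5 179.9; python3 chk.py
```

```text
at [549.9  57.1 220.8] yaw -178.3252842407356 tilt 0.2623865185897797 t 30.7 F [-0.4  0.7  0.4] open 0.5
turn first 0.031 rad, then shift [123.8 209.3 160.8] rows@45 4.7
turn first -0.000 rad, then shift [ 0.   0.  31.5] rows@45 0.7
wrist stand [ 16. 350.] 829 34.0 encl ((682.4320678710938, -217.7872314453125), 22.323829650878906)
wrist stand [317. 364.] 1291 34.0 encl ((684.1861572265625, 61.272315979003906), 21.629119873046875)
wrist stand [104. 358.] 407 34.0 encl ((687.290283203125, -128.38296508789062), 19.36161994934082)
wrist captop [171. 451.] 286 [682.  -31.4 132.9] ((615.032470703125, -0.2712974548339844), 90.724609375)
white [140.7  34. ] 1115 z 11.8 [417.5 -75.6] [13.6 48.2] 87.0
white [442.4 212.9] 11830 z 0.6 [532.2 151.5] [271.2 125.1] 30.0
white [589.3  66.1] 2197 z 10.9 [424.9 265.7] [21.1 70. ] 89.6
white [167.3  83. ] 339 z 1.2 [451.7 -59.5] [35.8 17.2] 2.5
white [316.7 284. ] 1859 z 19.4 [608.9  59.4] [70.5 20. ] 1.2
```

Cassette 1 sits 75 mm in front of tube 4 and under 1 mm off its centreline. Next: cassette B.

>>> arm_command(
  rows=[
    [[25, 42, 0], 0.03, 0.5],
    [[25, 42, 0], 0, 0.5],
    [[25, 42, 30], 0, 0.5],
    [[25, 42, 40], 0, 0.5],
    [[23, 41, 40], 0, 0.5],
    [[0, 0, 40], 0, 0.5],
    [[0, 0, 10], 0, 0.5],
    [[0, 0, 0], 0, 0.5],
    [[0, 0, 0], 0, 0.5],
  ],
)

```text
t: 31.9
eef_pos: [0.4268, 0.2649, 0.059]
orientation: [0.003, 3.14, 0.001]
contact_force: [0.4, 0.0, 0.3]
opening: 0.501
```

```bash
python3 go.py 426.5 266.6 28.5 179.9; python3 - <<'E'
from m import *
snap('wrist','w8')
E
```

```text
at [426.8 264.9  59. ] yaw 179.90034780975623 tilt 0.11423332839744653 t 31.9 F [0.4 0.  0.3] open 0.501
turn first 0.000 rad, then shift [ 0.3  1.7 30.5] rows@45 0.7
```

View pics/w8.png

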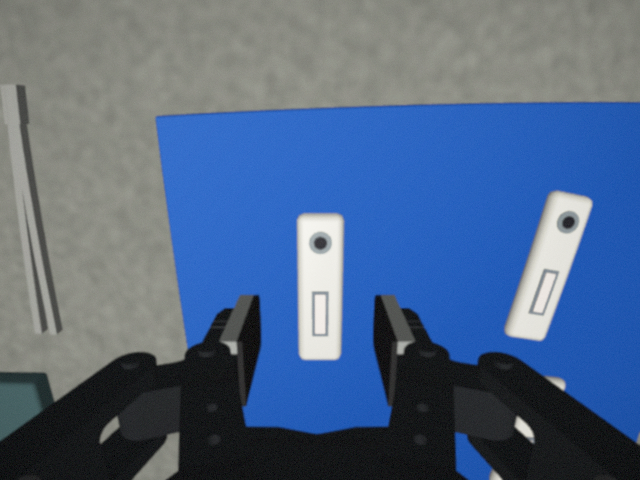

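>>> arm_command(
  rows=[
    [[0, 1.5, 14], 0, 0.5],
    [[0, 0, 12], 0, 0.5],
    [[0, 0, 4.5], 0, 0.5],
    [[0, 0, 0], 0, 0],
    [[0, 0, 0], 0, 0],
    [[0, 0, 0], 0, 0],
    [[0, 0, 0], 0, 0],
    [[0, 0, 0], 0, 0],
    [[0, 0, -15], 0, 0],
    [[0, 0, -40], 0, 0],
    [[0, 0, -40], 0, 0],
    [[0, 0, -30], 0, 0],
    [[0, 0, -10], -0.03, 0],
  ],
)

```text
t: 33.58
eef_pos: [0.4262, 0.2668, 0.1639]
orientation: [-0.048, 3.139, 0.002]
contact_force: [0.2, -0.2, -0.4]
opening: 0.221
```

```bash
python3 go.py 613.5 -34.3 100 181.7 613.5 -34.3 37.5 181.7
```

```text
at [426.2 266.8 163.9] yaw -178.2546820961572 tilt 0.13931329241589235 t 33.6 F [ 0.2 -0.2 -0.4] open 0.221
turn first 0.001 rad, then shift [-178.3 -306.5   63.9] rows@45 6.8
turn first -0.000 rad, then shift [ 0.   0.  62.5] rows@45 1.4
```

>>> arm_command(
  rows=[
    [[-26, -44, 0], 0, 0],
    [[-26, -44, 0], 0, 0],
    [[-26, -44, 0], 0, 0],
    [[-26, -44, 0], 0, 0],
    [[-26, -44, 0], 0, 0],
    [[-24, -44, 10], 0, 0],
    [[-24.5, -42.5, 20], 0, 0],
    [[0, 0, 40], 0, 0],
    [[0, 0, 30], 0, 0],
    [[0, 0, 0], 0, 0],
    [[0, 0, 0], 0, 0],
  ],
)

```text
t: 34.95
eef_pos: [0.6134, -0.0346, 0.0628]
orientation: [-0.047, 3.141, -0.0]
contact_force: [0.3, -0.5, 0.3]
opening: 0.22
```

```bash
python3 go.py 613.5 -34.3 37.5 181.7; python3 tubes.py
```

```text
at [613.4 -34.6  62.8] yaw -178.28867156326453 tilt 0.019157653587050318 t 35.0 F [ 0.3 -0.5  0.3] open 0.22
turn first 0.000 rad, then shift [-0.1  0.3 25.3] rows@45 0.6
wrist stand [316. 419.] 250 32.6 encl ((671.1533813476562, -32.39813232421875), 9.568867683410645)
```

>>> arm_command(
  rows=[
    [[0, 0, 12], 0, 0],
    [[0, 0, 9], 0, 0],
    [[0, 0, 4], 0, 0],
    [[0, 0, 0], 0, 0],
    [[0, 0, 0], 0, 0.3],
    [[0, 0, 0], 0, 0.42],
    [[0, 0, 0], 0, 0.42],
    [[0, 0, -10], 0, 0.42],
    [[10, 0, -50], 0, 0.5],
    [[10, 0, -50], 0, 0.5],
    [[20, 0, -50], 0, 0.5],
    [[20, 0, -20], 0, 0.5],
  ],
)

```text
t: 36.5
eef_pos: [0.5535, -0.0365, 0.2207]
orientation: [-0.046, 3.137, -0.001]
contact_force: [-0.1, -0.6, 0.1]
opening: 0.505
```

```bash
python3 chk.py; python3 go.py 480 320 220 181.7
```

```text
wrist stand [106. 345.] 809 34.1 encl ((680.2545166015625, -219.59048461914062), 21.745866775512695)
wrist stand [317. 366.] 1287 34.0 encl ((689.7867431640625, -32.27094268798828), 21.845603942871094)
wrist captop [173. 452.] 182 [ 680.3 -121.3  138.7] ((618.4839477539062, -94.13435363769531), 90.37969207763672)
wrist captop [462. 449.] 299 [675.3  59.2 134.4] ((613.0728759765625, 25.967700958251953), 88.91032409667969)
white [317.1 282.1] 1909 z 20.4 [610.7 -34.6] [70.3 20.5] 2.2
white [428.1 281.9] 1822 z 19.4 [608.9  58.9] [70.7 21. ] 1.1
white [277.7 407.4] 2279 z -0.4 [736.  -68.1] [61.  47.3] 85.0
white [355.6 407.4] 2280 z 0.9 [733.4   6.1] [47.6 60.4] 8.6
at [551.6 -36.5 221.9] yaw -178.31775704330082 tilt 0.22985621541690082 t 36.5 F [0.3 0.7 2.2] open 0.499
turn first -0.000 rad, then shift [ 61.  358.5   1.9] rows@45 8.0
```

>>> arm_command(
  rows=[
    [[4, 45, 0], 0, 0.5],
    [[4, 45, 0], 0, 0.5],
    [[4, 45, 0], 0, 0.5],
    [[4, 45, 0], 0, 0.5],
    [[4, 45, 0], 0, 0.5],
    [[4, 45, 0], 0, 0.5],
    [[4, 45, 0], 0, 0.5],
    [[0, 45, 0], 0, 0.5],
    [[0, 0, 0], 0, 0.5],
    [[0, 0, 0], 0, 0.5],
  ],
)

```text
t: 37.8
eef_pos: [0.5145, 0.3223, 0.2172]
orientation: [0.047, -3.141, 0.001]
contact_force: [-0.1, -0.1, 0.6]
opening: 0.498
```

```bash
python3 chk.py; python3 go.py 508 373 60 171
```

```text
wrist stand [ 32. 389.] 1058 34.0 encl ((684.31591796875, 62.238487243652344), 21.74006462097168)
white [78.5 72.4] 1160 z 4.1 [405.9 143.9] [20.  96.6] 79.9
white [381.3  91.4] 2431 z 9.3 [417.1 368.5] [19.8 69.4] 79.8
white [121.5 126.9] 318 z -0.2 [446.6 167.7] [25.7 20.7] 56.2
white [146.2 252.9] 9599 z 0.3 [548.3 174.8] [210.4 110.1] 17.2
white [ 97.8 146.4] 436 z 0.0 [464.1 151.9] [20. 26.] 48.5
white [379.8 209.3] 2002 z 10.5 [508.  373.5] [19.9 69.4] 80.9
white [452.6 297.8] 2506 z 0.6 [578.6 445. ] [70.  84.2] 44.6
white [ 18.5 315. ] 1445 z 19.9 [609.8  57.9] [69.9 25.5] 1.3
white [327.5 355.3] 7608 z 8.4 [652.7 330.6] [138.4 130. ] 1.7
white [470.5 333. ] 307 z -0.7 [616.5 464.5] [31.5 30.7] 35.8
at [514.6 321.9 217.3] yaw -178.34730404373784 tilt 0.022680605320861375 t 37.9 F [-0.3 -0.   0.3] open 0.498
turn first 0.186 rad, then shift [ 14.5  49.4 157.3] rows@45 3.5
```

C and D have not moved. Picking D at (508, 373), -9°.

>>> arm_command(
  rows=[
    [[0, 0, 0], 0.093, 0.5],
    [[0, 0, 0], 0.093, 0.5],
    [[5, 17, 40], 0, 0.5],
    [[5, 17, 45], 0, 0.5],
    [[4.5, 15.5, 45], 0, 0.5],
    [[0, 0, 27], 0, 0.5],
    [[0, 0, 0], 0, 0.5],
    [[0, 0, 0], 0, 0.5],
  ],
)

```text
t: 38.85
eef_pos: [0.5089, 0.3734, 0.0615]
orientation: [0.247, 3.131, 0.001]
contact_force: [0.9, -0.8, -0.0]
opening: 0.499
```

```bash
python3 go.py 508 373.3 28.5 171; python3 chk.py
```

```text
at [508.9 373.4  61.5] yaw 170.9606030462159 tilt 0.07617928281073227 t 38.9 F [ 0.9 -0.8 -0. ] open 0.499
turn first -0.001 rad, then shift [ 0.9 -0.2 33. ] rows@45 0.7
white [269.   82.4] 8060 z 11.4 [420.5 368.7] [19.6 62.3] 79.9
white [317.6 283.7] 6183 z 11.1 [507.7 374.3] [19.5 69. ] 81.0
white [346.9 422.2] 892 z 0.1 [582.6 374.4] [ 8.  49.2] 1.3
white [467.6 459.7] 502 z 1.5 [616.6 437. ] [36.4 14. ] 21.1
white [161.2 463.4] 761 z 1.5 [596.3 276.3] [13.8 34.6] 41.0
```

>>> arm_command(
  rows=[
    [[0.5, 0, 15], 0, 0.5],
    [[0, 0, 14], 0, 0.5],
    [[0, 0, 4], 0, 0.5],
    [[0, 0, 0], 0, 0],
    [[0, 0, 0], 0, 0],
    [[0, 0, 0], 0, 0],
    [[0, 0, 0], 0, 0],
    [[0, 0, 0], 0, 0],
    [[0, 0, -15], 0, 0],
    [[0, 0, -40], 0, 0],
    [[0, 0, -40], 0, 0],
    [[0, 0, -30], -0.093, 0],
    [[0, 0, -10], -0.093, 0],
    [[0, 0, 0], 0, 0],
  ],
)

```text
t: 40.65
eef_pos: [0.5078, 0.374, 0.1633]
orientation: [-0.045, 3.14, 0.001]
contact_force: [-0.4, -0.5, -0.2]
opening: 0.225
```

```bash
python3 go.py 560 100 164 181.7 617.8 -124 100 181.7
```

```text
at [507.8 374.  163.3] yaw -178.35079580284832 tilt 0.09413868403113193 t 40.6 F [-0.4 -0.5 -0.2] open 0.225
turn first -0.001 rad, then shift [ -44.  -275.5   -0.7] rows@45 6.1
turn first -0.000 rad, then shift [ -51.1 -225.6   64. ] rows@45 5.0
```

>>> arm_command(
  rows=[
    [[-7, -46, 0], 0, 0],
    [[-7, -46, 0], 0, 0],
    [[-7, -46, 0], 0, 0],
    [[-7, -46, 0], 0, 0],
    [[-8, -46, 0], 0, 0],
    [[-8, -46, 0], 0, 0],
    [[-10, -45, 0], 0, 0],
    [[-10, -45, 0], 0, 0],
    [[-10, -45, 0], 0, 0],
    [[-10, -45, 10], 0, 0],
    [[-11, -45, 20], 0, 0],
    [[0, 0, 40], 0, 0],
    [[0, 0, 30], 0, 0],
    [[0, 0, 0], 0, 0],
    [[0, 0, 0], 0, 0],
  ],
)

```text
t: 42.52
eef_pos: [0.6175, -0.1241, 0.063]
orientation: [-0.045, 3.141, -0.0]
contact_force: [0.0, 0.4, 0.3]
opening: 0.224
```

```bash
python3 go.py 617.8 -124 37.5 181.7; python3 tubes.py
```

```text
at [ 617.5 -124.1   63. ] yaw -178.37389613144973 tilt 0.030679381207178807 t 42.5 F [0.  0.4 0.3] open 0.224
turn first -0.001 rad, then shift [-0.3  0.1 25.5] rows@45 0.6
wrist stand [ 92. 389.] 157 32.9 encl ((666.1944580078125, -228.50955200195312), 10.054824829101562)
wrist stand [315. 419.] 239 32.5 encl ((675.384033203125, -122.96631622314453), 9.11018180847168)
wrist stand [150. 424.] 107 33.1 encl ((678.5489501953125, -200.46658325195312), 4.188737869262695)
wrist stand [483. 423.] 87 33.0 encl ((675.2543334960938, -44.294742584228516), 3.0649924278259277)
```

>>> arm_command(
  rows=[
    [[0, 0, 12], 0, 0],
    [[0, 0, 9], 0, 0],
    [[0, 0, 4], 0, 0],
    [[0, 0, 0], 0, 0],
    [[0, 0, 0], 0, 0.3],
    [[0, 0, 0], 0, 0.42],
    [[0, 0, 0], 0, 0.42],
    [[0, 0, -10], 0, 0.42],
    [[10, 0, -50], 0, 0.5],
    [[10, 0, -50], 0, 0.5],
    [[20, 0, -50], 0, 0.5],
    [[20, 0, -20], 0, 0.5],
  ],
)

```text
t: 44.08
eef_pos: [0.5576, -0.1262, 0.2208]
orientation: [-0.046, 3.137, -0.003]
contact_force: [0.7, 0.9, -0.6]
opening: 0.5
```

```bash
python3 chk.py; python3 go.py 450 310 220 181.7
```

```text
wrist stand [193. 341.] 180 33.6 encl ((672.253173828125, -229.57699584960938), 15.791096687316895)
wrist stand [527. 353.] 595 33.8 encl ((680.74072265625, 63.64232635498047), 21.118417739868164)
wrist stand [316. 366.] 1263 34.0 encl ((693.5545654296875, -122.95087432861328), 21.66594123840332)
wrist captop [171. 440.] 188 [ 669.8 -210.   141.6] ((614.93798828125, -186.34100341796875), 84.02208709716797)
wrist captop [459. 450.] 157 [673.2 -35.7 141.8] ((617.0335693359375, -65.91949462890625), 88.31944274902344)
white [36.3 40. ] 4838 z 19.0 [ 428.2 -341.2] [58.7 63. ] 83.6
white [622.9 260.3] 2876 z -0.3 [586.3 152.4] [168.6  41.6] 2.5
white [424.2 278.9] 1799 z 19.3 [610.4 -34.5] [70.4 20.8] 1.8
white [317.5 282.5] 1883 z 17.7 [ 615.2 -123.7] [71.1 20.6] 1.7
white [531.2 280.9] 1790 z 19.1 [608.5  58.6] [70.6 21.3] 1.0
white [276.9 406.2] 2046 z 1.0 [ 739.5 -158.5] [58.1 47.1] 85.7
white [356.1 406.7] 2227 z -0.4 [737.1 -84.4] [48.2 61.9] 8.5
at [ 555.7 -126.2  222. ] yaw -178.32374741068838 tilt 0.2410911786013252 t 44.1 F [-0.3 -0.6  2.6] open 0.501
turn first -0.000 rad, then shift [ 92.7 439.1   2. ] rows@45 9.8
```

>>> arm_command(
  rows=[
    [[9, 44, 0], 0, 0.5],
    [[9, 44, 0], 0, 0.5],
    [[9, 44, 0], 0, 0.5],
    [[9, 44, 0], 0, 0.5],
    [[9, 44, 0], 0, 0.5],
    [[9, 44, 0], 0, 0.5],
    [[9, 44, 0], 0, 0.5],
    [[9, 44, 0], 0, 0.5],
    [[9, 44, 0], 0, 0.5],
    [[9, 44, 0], 0, 0.5],
    [[0, 0, 0], 0, 0.5],
    [[0, 0, 0], 0, 0.5],
  ],
)

```text
t: 45.62
eef_pos: [0.4543, 0.3111, 0.2173]
orientation: [0.047, -3.141, 0.0]
contact_force: [1.0, -0.8, 0.2]
opening: 0.498
```

```bash
python3 chk.py | grep white; python3 go.py 417.1 368.3 60 169.9
```

```text
white [372.6  53.4] 4626 z 0.1 [323.7 349.3] [ 44.3 119.2] 2.7
white [543.7 188.5] 8011 z 0.9 [427.9 490.1] [264.3  96.6] 48.5
white [173.5  62.5] 351 z -0.0 [339.6 199.3] [26.7 15.8] 6.2
white [136.3 227.8] 18353 z 2.2 [466.1 146.3] [260.1 116.7] 2.1
white [547.9 140.5] 369 z -0.2 [387.6 492.9] [32.6 18.8] 62.0
white [390.3 170.9] 2144 z 10.5 [416.8 368.4] [19.8 69.4] 79.9
white [481.2 270.4] 752 z 0.7 [493.7 451.2] [57.1 34.6] 30.7
white [498.1 325.5] 2104 z 1.6 [539.4 482.4] [82.2 98.5] 84.4
white [573.9 333.3] 970 z -0.7 [562.4 550.6] [98.2 35.7] 34.4
white [ 41.6 372.7] 1234 z 18.1 [609.2  60.4] [70.  20.8] 1.2
white [335.4 381.2] 4271 z 6.3 [622.8 322. ] [ 80.9 126.1] 2.7
at [454.5 310.7 217.3] yaw -178.34306654894027 tilt 0.01599520302382198 t 45.7 F [ 0.8  0.2 -0.2] open 0.498
turn first 0.205 rad, then shift [ 46.9  50.2 157.3] rows@45 3.5
```

>>> arm_command(
  rows=[
    [[0, 0, 0], 0.1, 0.5],
    [[0, 0, 0], 0.105, 0.5],
    [[16, 17, 40], 0, 0.5],
    [[16, 17, 45], 0, 0.5],
    [[15, 16.5, 45], 0, 0.5],
    [[0, 0, 27], 0, 0.5],
    [[0, 0, 0], 0, 0.5],
    [[0, 0, 0], 0, 0.5],
  ],
)

```text
t: 46.68
eef_pos: [0.4178, 0.3689, 0.0613]
orientation: [0.277, 3.128, 0.001]
contact_force: [-0.6, 0.3, -0.5]
opening: 0.5
```

```bash
python3 go.py 417.1 368.3 28.5 169.9; python3 chk.py|grep white
```

```text
at [417.8 368.9  61.3] yaw 169.8633234140497 tilt 0.06361645566518329 t 46.7 F [-0.6  0.3 -0.5] open 0.5
turn first -0.001 rad, then shift [ 0.6 -0.7 32.8] rows@45 0.7
white [572.5 120.3] 404 z 1.4 [362.9 486.3] [14.7 11.4] 46.2
white [ 55.1 152.4] 647 z 1.7 [337.7 271.8] [10.6 29.4] 39.4
white [580.8 164.8] 400 z 0.3 [381.9 488.8] [14.9 11.4] 69.2
white [316.3 283.4] 6205 z 10.8 [416.2 369.2] [19.5 69.4] 79.9
white [534.2 271.2] 2027 z 0.5 [429.1 465.9] [30.7 51.4] 78.3
white [485.6 251.7] 327 z 1.3 [412.3 445.2] [12.2 11.1] 76.9
```

>>> arm_command(
  rows=[
    [[0.5, 0, 15], 0, 0.5],
    [[0, 0, 14], 0, 0.5],
    [[0, 0, 4], 0, 0.5],
    [[0, 0, 0], 0, 0],
    [[0, 0, 0], 0, 0],
    [[0, 0, 0], 0, 0],
    [[0, 0, 0], 0, 0],
    [[0, 0, 0], 0, 0],
    [[0, 0, -15], 0, 0],
    [[0, 0, -40], 0, 0],
    [[0, 0, -40], 0, 0],
    [[0, 0, -30], -0.1, 0],
    [[0, 0, -10], -0.105, 0],
    [[0, 0, 0], 0, 0],
  ],
)

```text
t: 48.48
eef_pos: [0.4166, 0.3695, 0.1632]
orientation: [-0.045, 3.14, 0.001]
contact_force: [0.5, -0.1, 1.0]
opening: 0.22
```

```bash
python3 go.py 540 0 164 181.7 605.2 -221.3 100 181.7
```

```text
at [416.6 369.5 163.2] yaw -178.34659686896327 tilt 0.08469108471456031 t 48.5 F [ 0.5 -0.1  1. ] open 0.22
turn first -0.001 rad, then shift [-112.4 -373.    -0.8] rows@45 8.3
turn first -0.000 rad, then shift [ -58.6 -223.1   64. ] rows@45 5.0
```

>>> arm_command(
  rows=[
    [[-14, -46, 0], 0, 0],
    [[-14, -46, 0], 0, 0],
    [[-14, -46, 0], 0, 0],
    [[-14, -46, 0], 0, 0],
    [[-14, -46, 0], 0, 0],
    [[-14, -46, 0], 0, 0],
    [[-14, -46, 0], 0, 0],
    [[-14, -46, 0], 0, 0],
    [[-12, -46, 0], 0, 0],
    [[-12, -46, 0], 0, 0],
    [[-12, -46, 0], 0, 0],
    [[-12, -46, 10], 0, 0],
    [[-11, -44, 20], 0, 0],
    [[0, 0, 40], 0, 0],
    [[0, 0, 30], 0, 0],
    [[0, 0, 0], 0, 0],
    [[0, 0, 0], 0, 0],
  ],
)

```text
t: 50.6
eef_pos: [0.6051, -0.2214, 0.0629]
orientation: [-0.044, 3.141, -0.0]
contact_force: [-0.5, 0.4, 0.0]
opening: 0.224
```

```bash
python3 go.py 605.2 -221.3 37.5 181.7; python3 tubes.py
```

```text
at [ 605.1 -221.4   62.9] yaw -178.3807237780044 tilt 0.02846650750659533 t 50.6 F [-0.5  0.4  0. ] open 0.224
turn first -0.001 rad, then shift [-0.1  0.1 25.4] rows@45 0.6
wrist stand [316. 419.] 215 32.5 encl ((663.093505859375, -219.64910888671875), 9.339547157287598)
```

>>> arm_command(
  rows=[
    [[0, 0, 12], 0, 0],
    [[0, 0, 9], 0, 0],
    [[0, 0, 4], 0, 0],
    [[0, 0, 0], 0, 0],
    [[0, 0, 0], 0, 0.3],
    [[0, 0, 0], 0, 0.42],
    [[0, 0, 0], 0, 0.42],
    [[0, 0, -10], 0, 0.42],
    [[10, 0, -50], 0, 0.5],
    [[10, 0, -50], 0, 0.5],
    [[20, 0, -50], 0, 0.5],
    [[20, 0, -20], 0, 0.5],
    [[0, 0, 0], 0, 0.5],
  ],
)

```text
t: 52.28
eef_pos: [0.5445, -0.2235, 0.2196]
orientation: [-0.045, 3.138, -0.003]
contact_force: [1.4, -0.2, -0.4]
opening: 0.497
```

```bash
python3 chk.py
```

```text
wrist stand [317. 370.] 1324 34.0 encl ((682.1602783203125, -219.30514526367188), 21.96159553527832)
wrist stand [619. 378.] 980 33.8 encl ((684.8004760742188, 60.36349105834961), 22.004520416259766)
wrist captop [464. 471.] 149 [ 681.9 -124.7  133.9] ((611.479248046875, -158.72174072265625), 95.68202209472656)
white [515.6  43.9] 1298 z 13.6 [409.9 -81.4] [11.3 62.4] 87.5
white [157.7  53.1] 6090 z 18.1 [ 421.8 -343.3] [59.8 62.9] 77.4
white [ 49.2 182.8] 5013 z 4.1 [ 529.1 -455. ] [174.   57.2] 1.3
white [317.6 285.2] 1741 z 19.4 [ 603.5 -221.2] [68.5 19.4] 2.2
white [532.2 299.3] 1544 z 19.3 [611.4 -35.4] [68.7 19.9] 1.7
white [628.8 303. ] 1155 z 18.4 [610.9  53.1] [69.4 24.4] 15.6
white [431.5 299. ] 1452 z 18.5 [ 616.4 -124.4] [68.9 19.5] 1.8
```

>>> arm_command(
  rows=[
    [[30, -30, -10], 0, 0.5],
    [[30, -40, -10], 0, 0.5],
    [[20, -45, -10], 0, 0.5],
    [[20, -45, 0], 0, 0.5],
    [[10, -45, 0], 0, 0.5],
    [[0, -45, 0], 0, 0.5],
    [[0, -45, 0], 0, 0.5],
    [[0, 0, 0], 0, 0.5],
    [[0, 0, 0], 0, 0.5],
  ],
)

```text
t: 53.45
eef_pos: [0.4436, -0.5207, 0.2459]
orientation: [0.046, -3.14, -0.003]
contact_force: [-0.1, -0.0, 0.2]
opening: 0.505
```

```bash
python3 - <<'E'
from m import *
np.set_printoptions(precision=1,suppress=True)
for n in('top','scene'):
    im,d,c=snap(n,n+'9')
    h,s,v=[x.astype(int) for x in cv2.split(cv2.cvtColor(im,cv2.COLOR_BGR2HSV))]
    for i,ce,a,m in blobs((s<45)&(v>150),60,900):
        p=onz(c,*ce,.019)*1000
        if 380<p[0]<700 and -310<p[1]<450: r,P=rect(c,m,.019); print(n,'white',ce,a,np.array(r[0]),np.array(r[1]),round(r[2],1))
    for i,ce,a,m in blobs((h<14)&(s>150)&(v>90),15,300):
        p=onz(c,*ce,.122)*1000
        if 660<p[0]<740 and -310<p[1]<150: print(n,'cap',p[:2])
E
python3 go.py
```

```text
top white [353.5 204.7] 259 [ 618. -125.] [68.1 19. ] 1.6
top white [313.4 207.9] 261 [613.8 -35.8] [68.2 18.9] 1.7
top white [271.6 209.9] 255 [612.2  57.4] [68.  18.9] 1.4
top white [397.4 208.9] 256 [ 606.  -222.1] [68. 19.] 1.6
top white [335.7 303.3] 176 [400.9 -78.8] [10.  82.8] 86.7
top cap [ 696.4 -124.6]
top cap [691.9 -34. ]
top cap [ 684.6 -220.2]
top cap [687.   59.4]
scene white [259.2 202.9] 222 [ 607.5 -221.4] [68.4 19.7] 1.7
scene white [374.6 216.8] 173 [403.4 -73.8] [11.  84.1] 87.7
scene white [273.1 238.9] 247 [ 620.3 -124.2] [68.3 19.3] 1.6
scene white [294.  271.2] 269 [615.8 -34.7] [68.2 19.3] 2.3
scene white [316.4 307.8] 311 [613.7  58.7] [68.8 19. ] 1.4
scene white [338.7 377.4] 80 [643.9 202.5] [17.2 16.6] 61.5
scene white [355.8 404.3] 90 [638.6 258.3] [23.5 30. ] 50.2
scene cap [ 686.5 -220.9]
scene cap [ 697.7 -124.8]
scene cap [693.5 -34.2]
scene cap [688.2  60.1]
at [ 443.8 -520.2  246.7] yaw -178.27794495468822 tilt 0.06689436007126945 t 53.5 F [-0.5  0.3 -0.6] open 0.493
```

View pics/scene9.png

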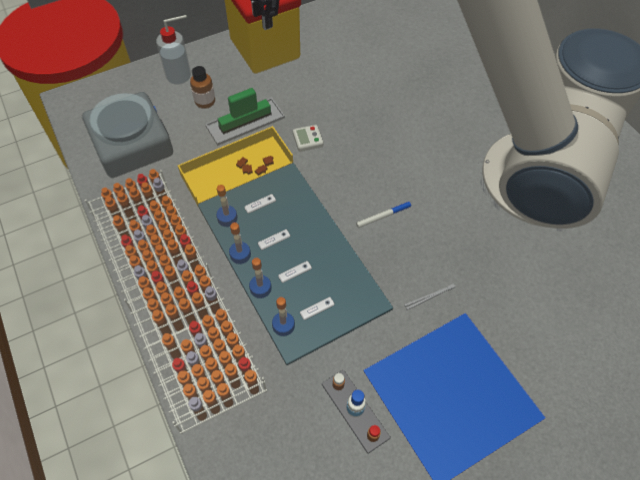

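The final view shows everything in place: four cassettes in front of their tubes, glass in the tray at about (255,165), scraper in its dish, buffer between the vials. Handing in.

```bash
python3 -c "
from bench import ctrl
print(ctrl.job_done())"
```

```text
the job is handed in; nothing more can be done
None
```

The job is done and handed in at about 53 s of robot time; the interface gave no verdict.

- **Glass and scraper:** I swept all four pieces of glass into the yellow tray in one pass. The wrist view showed all four in the tray. Depth gave tops of 15 mm or less for the blobs it could measure; it did not resolve every piece separately. The scraper is back upright in its dish, about 3 mm from the dish's centre.
- **Buffer:** It stands upright on the grey base, within about 3 mm of the midpoint between the two control vials.
- **Cassettes:** There were four tubes, so all four cassettes are used and none are spare on the mat. Each lies flat with the well end towards the robot. They are 75–79 mm from the tube centre (18–22 mm clear of the stand), within about 2 mm of the centreline, and turned less than 1° from the board.
- **Rest of the scene:** The tubes' measured positions shifted by no more than 1 mm between the first and last pictures. I checked the timer, forceps and marker by eye in the last picture and saw no shift.

The cameras disagreed with each other by about 3 mm in absolute position, which is within their stated calibration. The cassette-to-tube distances agreed across views to about 1 mm, well inside the tolerances. No check failed.

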